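Put the mandrel away and seat the case cover on its pins

TASK

Lay the stubby steel mandrel in the well of the sloping wooden mandrel case and let go of it, then take the loose steel cover plate by its wooden grip and seat it over the two pins of the case so that it lies flat on the sloping face, handle outwards, and closes the well against cane dust. Leave the reed seat, the pitch pipe and the copper staples where they lie.

Things in the scene. Friction and masses are not known exactly. Their poses are not given: they have to be found in the camera images.
- case: Fixed wooden mandrel case standing on the marble, 134 mm deep (x) by 190 mm wide (y), its top sloping 25 degrees: 52 mm high along its low edge (-x, which faces the robot's right), 108 mm along the high one. Origin: underside, below the middle of the sloping face. z up.
- face: The sloping face of the case. Origin at the middle of the face, in its surface, 80 mm above the marble; z is the outward normal, 25 degrees from vertical, leaning to the robot's right; x runs up the slope, y along the level width. The face is 132 mm (x) by 190 mm (y). In its middle is the open rectangular well, 82 mm (x) by 112 mm (y), 32 mm deep.
- pin (a point): Tip of one steel pin on the face: 8 mm thick, tapered tip, 14 mm high along the face's z, at x = 0, y = -68 mm of face. Its twin stands at y = +68 mm.
- cover: Loose sheet-steel cover plate, 104 mm (x) by 160 mm (y) by 4 mm thick, about 0.42 kg, at first flat on the marble, grip up. Origin: centre of the underside; z towards the grip. Two rectangular holes, 12 mm (x) by 14 mm (y), at x = 0, y = -68 and +68 mm. In its middle a dark wooden grip bar 64 mm long (y), 14 mm thick (x), its top 40 mm above the underside. It fits either way round.
- cover_grip (a point): Point to grip on the cover's bar, 28 mm above the plate's underside, on its axis; pinch along the cover's x. Axes as cover.
- mandrel: Loose stubby steel mandrel, 86 mm long along x, about 0.22 kg, lying on the marble: a square shank 22 x 22 mm from x = -43 to +3 mm, then a round nose tapering from 19 to 12 mm at x = +43 mm. Origin: underside of the shank, at the middle of the length; its axis lies 11 mm above.
- mandrel_grip (a point): Point on the mandrel's axis inside the shank, at its centre of mass, 10 mm to the shank side of mid-length, 11 mm above the underside; pinch along the mandrel's y. Axes as mandrel.
- reed_seat: Bystander: turned blackwood reed seat standing upright, 44 mm across the foot, 60 mm high. Origin: centre of the underside.
- pitch_pipe: Bystander: brass pitch pipe lying on the marble, 120 mm long (x) with a flat mouthpiece 24 mm wide, 18 mm high. Origin: underside, mid-length.
- staple1: Bystander: copper reed staple lying on the marble, a tapered tube 62 mm long (x), 13 mm wide, flattened at one end. Origin: underside, mid-length.
- staple2: Bystander: copper reed staple lying on the marble, a tapered tube 62 mm long (x), 13 mm wide, flattened at one end. Origin: underside, mid-length.
- staple3: Bystander: copper reed staple lying on the marble, a tapered tube 62 mm long (x), 13 mm wide, flattened at one end. Origin: underside, mid-length.
- staple4: Bystander: copper reed staple lying on the marble, a tapered tube 62 mm long (x), 13 mm wide, flattened at one end. Origin: underside, mid-length.
- staple5: Bystander: copper reed staple lying on the marble, a tapered tube 62 mm long (x), 13 mm wide, flattened at one end. Origin: underside, mid-length.

How it is judged:
On the way, in this order (a step that is already met when the one before it is completed fails the run):
1. The mandrel lies in the well of the case, wholly below the face, and the fingers have let go of it (x of mandrel_grip in the frame of face between -0.041 and 0.041 m and y of mandrel_grip in the frame of face between -0.056 and 0.056 m and z of mandrel_grip in the frame of face between -0.034 and -0.012 m and contact force between the fingers and mandrel below 0.1 N), for 0.2 s.
2. The cover is down over both pins, flat against the sloping face (within 3 mm), grip outwards (x of cover in the frame of face between -0.005 and 0.005 m and y of cover in the frame of face between -0.006 and 0.006 m and z of cover in the frame of face between -0.003 and 0.003 m and angle between the z axis of cover and the z axis of face, either way round below 0.06 rad and z of cover_grip in the frame of face above 0.02 m), for 0.2 s.
At the end, for the whole second after the job is handed in: The mandrel lies in the well under the cover; the cover lies home over both pins with its grip outwards: its underside within 3 mm of the face and parallel to it within 0.06 rad, centred on the face within 5 mm up and down the slope and 6 mm sideways; both are released and at rest (all of step 1 and all of step 2 and contact force between the fingers and cover below 0.1 N and linear speed of cover below 0.02 m/s and linear speed of mandrel below 0.03 m/s); the robot touches nothing.
It fails at once if A bystander (reed seat, pitch pipe or a copper staple) is pushed more than 30 mm from its place (distance of any of reed_seat, pitch_pipe, staple1, staple2, staple3, staple4, staple5 from where it was at the start of the episode above 0.03 m).
It also fails if it takes over 64 s, if anything falls off the work surface, if the arm or the gripper's body presses on something with over 40 N, if the wrist force passes 120 N, or if a joint passes its speed limit or range.

ROBOT

A 6-joint arm with a two-finger parallel gripper is mounted at the origin on the work surface. World frame = base frame: x ahead of the robot, y to its left, z up, the work surface at z = 0. Lengths are in m, angles in rad, forces in N, time in s.
With the tool pointing down it reaches from about 0.25 to 0.725 m from the base axis. Payload 4 kg.
Tool frame: the origin (TCP) lies on the centre line of the jaws, within the pads' length; the fingertips stand 22 mm ahead of it and the grasp point (between the pads) lies 3 mm ahead of it (bot.tip_reach is the distance from the TCP to the fingertips, in m); z points along the fingers, y is the line along which they close (so a half turn about z gives the same grasp; the last joint's range is limited). The gripper opens to 85 mm and grips with 20 to 120 N. Pads are 22 mm wide; open, the fingers measure 114 mm over their backs; the gripper's body (76 mm by 85 mm) begins 54 mm behind the grasp point. The pads swing forward as they close: fully open they stand 13 mm farther back than shut.
Start: joints at [1.325, 0.241, 0.005, 1.335, 0, 1.571], TCP at [0.122, 0.485, 0.232] pointing down, gripper open.
Joint ranges: [-2.72, 2.72], [-1.05, 1.87], [-1.09, 1.28], [-1.99, 2.15], [-1.42, 1.44], [-3.14, 3.14]. Speed limits (rad/s): [2.79, 2.79, 3.14, 3.14, 3.14, 3.14].

INTERFACE

Orientations are given as a unit quaternion [x, y, z, w].
In Python, from workcell import bot gives the robot as it stands. The module is installed in compiled form; this text tells all that it offers.
- The arm moves only by the tool apply_moves, never from a script. Its argument "commands" is a list of rows, each a list of 4 numbers: the shift along the tool's x, y, z scaled (see below), then the turn about the tool's z scaled (see below). In form: [[tx, ty, tz, roll], ...]. A call has exactly 5 rows; each row shifts and turns the commanded pose from where the row before left it, along the tool's axes as they then stand; what a row does not reach is not made up. The controller multiplies each number of a shift by 20 mm and each number of a turn by 60 degrees. A row lasts 1/12 s, in which the tool goes at most 41.7 mm and 7.16 degrees, less where a joint would pass 70% of its speed; a pose out of reach is approached as far as the arm can. A call with a number of a shift or a turn outside -1 to 1 is refused whole. A call with a gripper value outside its range is refused whole. "claw" is the closure, from 0 (fully open) to 1 (shut), set as the call begins (left out, the last holds). The fingers move at their own pace and stop on an object; the grip force is fixed at half the most. Time passes only in rows, so rows that do not move let the fingers close, or fill a call up. It gives the time, the measured TCP pose, the force, the opening and the grip force at its end, in the units of the state.
- bot.get_obs(): the state, without advancing time (a new reading comes with each control period).
- bot.camera(name): name is "side" or "top" or "wrist"; returns a dict with "image" (480x640x3 uint8, blue, green, red), "camera_matrix" (3x3 intrinsics, pixels), "R" (3x3) and "t" (3): a world point X has camera coordinates R X + t. Camera axes: x right, y down, z forward; pixel columns grow to the right and rows downward; lengths in m; the calibration is good to about 2 mm. A picture is of the moment at which its call begins. There is no depth.
- bot.job_done(): hands the job in; it is judged then, once.
The state is a dict: "clock": time; "joint_pos": joint angles; "joint_vel": joint speeds; "tau": joint torques, N m; "eef_pos": TCP position; "tool_rot": TCP orientation; "ft_force": force on the tool from outside, world axes, zero at the start; "ft_torque": the same for the moment, N m; "grip_width": finger opening in m; "grasp_force": force on a finger pad.
Only numpy, scipy, OpenCV 4.12 (cv2) and the standard library are available. Lean on these libraries where they do the work, as an engineer would, in place of code of your own. Each camera call takes 0.05 s, during which the arm holds its last target. There are 200 camera calls.

## Working session

There is one attempt and no reset: what is moved stays moved. The work goes in short steps, Python scripts to look and compute and a tool call to move; the robot and the scene stay as the last step left them, time stands still between calls to the robot, and variables do not carry over. Pictures are saved under pics/ and viewed, at most 10 in all, crops included, and the job is handed in when it is done.

Besides the shell and the picture viewer there is one more tool, called after "Call:" as name([rows], argument=value, ...), one row to a line, values as JSON. apply_moves: Moves the arm, as the interface text tells. Shifts and turns lie within -1 to 1; 1 stands for 20 mm of shift or 60 degrees of turn. Its arguments: {"type":"object","properties":{"commands":{"type":"array","items":{"type":"array","items":{"type":"number","minimum":-1,"maximum":1}}},"claw":{"type":"number"}},"required":["commands"]}

```bash
mkdir -p pics; cat > h.py <<'E'
import numpy as np, cv2
from workcell import bot
from scipy.spatial.transform import Rotation as Rn
def cast(c,uv,z):
    K,R,t=c["camera_matrix"],np.array(c["R"]),np.array(c["t"])
    o=-R.T@t; d=R.T@np.linalg.inv(K)@np.array([uv[0],uv[1],1.])
    return o+d*(z-o[2])/d[2]
def proj(c,X):
    p=np.array(c["camera_matrix"])@(np.array(c["R"])@np.array(X)+np.array(c["t"])); return p[:2]/p[2]
E
python3 - <<'E'
from h import *
for n in ("top","side"):
    c=bot.camera(n); cv2.imwrite(f"pics/{n}0.png",c["image"])
    print(n,-np.array(c["R"]).T@c["t"],c["R"][2])
o=bot.get_obs(); print(o)
E
```

```text
top [0.48799296 0.00836    0.89305636] [ 0.1344527   0.00913208 -0.99087793]
side [ 0.13194485 -0.68811783  0.83036834] [ 0.41455172  0.62407727 -0.66232502]
{'clock': 0.1, 'joint_pos': array([1.32497620e+00, 2.41331238e-01, 3.87186344e-03, 1.33518957e+00,
       8.82033980e-06, 1.57080096e+00]), 'joint_vel': array([ 0.00093105, -0.00038374,  0.00106567, -0.00062112, -0.00043479,
       -0.00151936]), 'tau': array([ 1.47388007e-03, -3.73138261e+01,  2.53009683e+01,  1.08694844e-02,
        1.13280760e-04,  1.41313542e-06]), 'eef_pos': array([0.12153844, 0.48443196, 0.23091009]), 'tool_rot': array([ 1.22603087e-01,  9.92455352e-01, -9.18781436e-04, -1.17941132e-04]), 'ft_force': array([-0.17969252, -0.27392794, -0.03585206]), 'ft_torque': array([-0.00075233, -0.00862632,  0.04099956]), 'grasp_force': 0.0, 'grip_width': 0.0853100687640125}
```

View pics/top0.png

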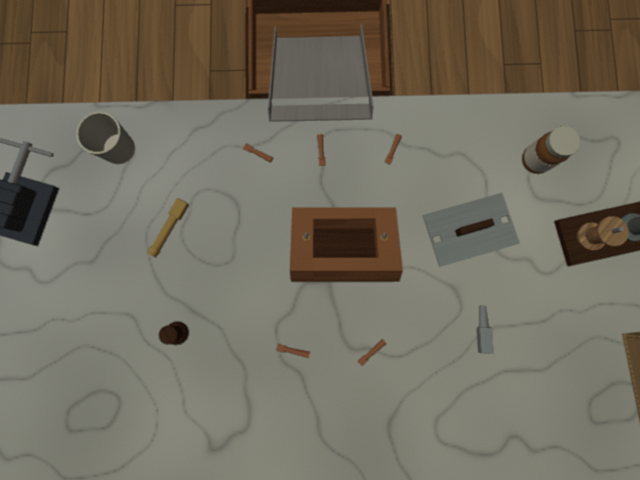

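View pics/side0.png

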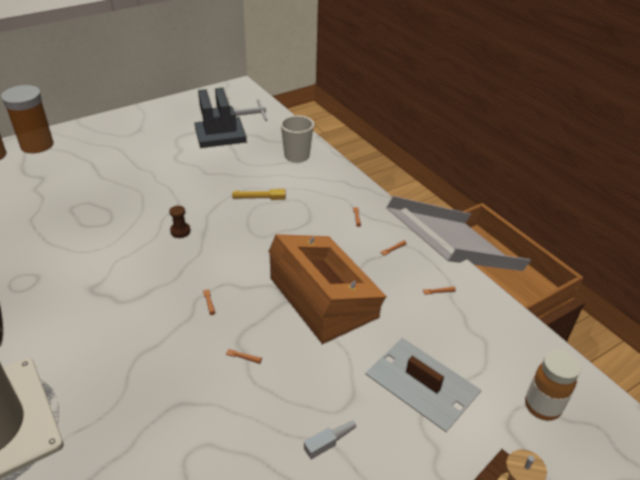

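The top view shows the case at about (346,243) with pins at (306,237) and (386,238). The cover is at (471,230), the mandrel at (485,330), the pitch pipe at (167,228), the reed seat at (174,332), and staples around the case. The side view shows the same layout from the front right. Next I measure.

```bash
cat > m.py <<'E'
from h import *
c=bot.camera("top"); im=c["image"]; print(np.round(c["R"],3),c["camera_matrix"])
hsv=cv2.cvtColor(im,cv2.COLOR_BGR2HSV); g=cv2.cvtColor(im,cv2.COLOR_BGR2GRAY)
for p in [(450,240),(483,338),(430,300),(486,226),(340,270),(300,225),(306,237),(437,239)]: print(p,im[p[1],p[0]],hsv[p[1],p[0]])
def blobs(m,mn,zs,roi):
    k=np.zeros_like(m); x0,y0,x1,y1=roi; k[y0:y1,x0:x1]=m[y0:y1,x0:x1]
    for q in cv2.findContours(k,cv2.RETR_EXTERNAL,cv2.CHAIN_APPROX_NONE)[0]:
        if cv2.contourArea(q)>mn:
            b=cv2.boxPoints(cv2.minAreaRect(q)); P=np.array([cast(c,u,zs)[:2] for u in b])
            print("area",cv2.contourArea(q),"px",b.mean(0),"ctr",P.mean(0).round(4),"sides",np.linalg.norm(P[1]-P[0]).round(4),np.linalg.norm(P[2]-P[1]).round(4),"ang",[np.degrees(np.arctan2(*(P[i+1]-P[i])[::-1])).round(1) for i in(0,1)])
b,gg,r=[im[...,i].astype(int) for i in range(3)]
blue=((b-r)>3).astype(np.uint8)*255
print("bluish"); blobs(blue,60,0.004,(400,180,540,370))
dark=(g<75).astype(np.uint8)*255
print("dark grip"); blobs(dark,60,0.04,(430,190,520,260))
print("well"); blobs(dark,200,0.08,(285,200,410,285))
cop=((hsv[...,0]<14)&(hsv[...,1]>110)&(g>60)).astype(np.uint8)*255
print("case/staples"); blobs(cop,50,0.006,(230,120,420,370))
cv2.imwrite("pics/case_top.png",cv2.resize(im[195:295,280:520],None,fx=3.3,fy=3.3,interpolation=cv2.INTER_CUBIC))
E
python3 m.py
```

```text
[[-0.017 -1.    -0.012]
 [-0.991  0.019 -0.134]
 [ 0.134  0.009 -0.991]] [[469.18641222   0.         314.18379639]
 [  0.         469.18641222 240.36871585]
 [  0.           0.           1.        ]]
(450, 240) [102 107 102] [ 60  12 107]
(483, 338) [106 108 103] [ 78  12 108]
(430, 300) [117 130 130] [ 30  25 130]
(486, 226) [14 21 38] [  9 161  38]
(340, 270) [35 58 91] [ 12 157  91]
(300, 225) [ 42  68 104] [ 13 152 104]
(306, 237) [58 60 62] [15 16 62]
(437, 239) [120 132 132] [ 30  23 132]
bluish
dark grip
area 299.5 px [474.23587 227.0755 ] ctr [ 0.6229 -0.2778] sides 0.0736 0.0162 ang [np.float64(-75.1), np.float64(-168.1)]
well
area 1243.0 px [345.3077  274.96155] ctr [ 0.537  -0.0367] sides 0.0312 0.1923 ang [np.float64(-3.8), np.float64(-94.2)]
area 2609.0 px [345.5 237.5] ctr [ 0.6026 -0.039 ] sides 0.1178 0.0724 ang [np.float64(-91.1), np.float64(178.0)]
case/staples
area 122.0 px [292.5588 350.7647] ctr [0.4031 0.0601] sides 0.0101 0.0593 ang [np.float64(-14.7), np.float64(-104.7)]
area 126.5 px [371.429  351.9215] ctr [ 0.3987 -0.0856] sides 0.0589 0.0095 ang [np.float64(-49.8), np.float64(-138.9)]
area 6589.0 px [345.5 239. ] ctr [ 0.6104 -0.0431] sides 0.2135 0.1193 ang [np.float64(-91.1), np.float64(177.6)]
area 95.0 px [257.61343 152.79062] ctr [0.7837 0.1245] sides 0.0107 0.0591 ang [np.float64(-27.7), np.float64(-120.2)]
area 96.0 px [392.72412 148.68965] ctr [ 0.7865 -0.1402] sides 0.0611 0.0102 ang [np.float64(-23.2), np.float64(-114.0)]
area 95.5 px [320.92126 149.50414] ctr [7.879e-01 2.000e-04] sides 0.0099 0.0594 ang [np.float64(-88.1), np.float64(-178.2)]
```

View pics/case_top.png

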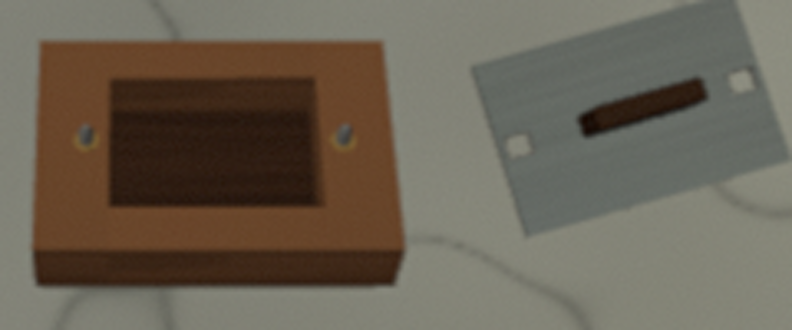

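The crop shows the near (robot-side) face edge longer than the far one, and the far inner wall of the well visible. So the high edge faces the robot and the face slopes down towards +x. I check this by triangulating with the side view.

```bash
cat > m2.py <<'E'
from h import *
im=cv2.imread("pics/side0.png")
cv2.imwrite("pics/side_crop.png",cv2.resize(im[225:465,260:490],None,fx=2.5,fy=2.5,interpolation=cv2.INTER_CUBIC))
c=bot.camera("top"); im=c["image"]
s=cv2.GaussianBlur(im,(3,3),0); hsv=cv2.cvtColor(s,cv2.COLOR_BGR2HSV)
m=((hsv[...,1]<19)&(hsv[...,2]<128)).astype(np.uint8)*255
k=np.zeros_like(m); k[180:370,405:540]=m[180:370,405:540]
cv2.imwrite("pics/mask.png",k)
for q in cv2.findContours(k,cv2.RETR_EXTERNAL,cv2.CHAIN_APPROX_NONE)[0]:
    if cv2.contourArea(q)>100:
        z=0.004 if cv2.contourArea(q)>1500 else 0.02
        P=np.array([cast(c,u[0],z)[:2] for u in q],np.float32)
        (cx,cy),(w,h),a=cv2.minAreaRect(P*1000); print("z",z,cv2.contourArea(q),cx,cy,w,h,a)
        if z==.02:
            cc=np.array([cx,cy])/1000; u=cv2.fitLine(P,cv2.DIST_L2,0,.01,.01).ravel(); print("line",u,"ang",np.degrees(np.arctan2(u[1],u[0])))
g=cv2.cvtColor(im,cv2.COLOR_BGR2HSV)
for n,(x0,y0,x1,y1) in {"pinL":(299,228,313,245),"pinR":(379,228,394,245)}.items():
    w=np.clip(110-g[y0:y1,x0:x1,1].astype(float),0,None); yy,xx=np.mgrid[y0:y1,x0:x1]
    u=((w*xx).sum()/w.sum(),(w*yy).sum()/w.sum()); print(n,u,cast(c,u,.0864))
for n,(x0,y0,x1,y1) in {"holeL":(431,232,443,246),"holeR":(498,212,511,227)}.items():
    S=cv2.GaussianBlur(im,(3,3),0)[y0:y1,x0:x1].min(2).astype(float); w=np.clip(S-108,0,None); yy,xx=np.mgrid[y0:y1,x0:x1]
    u=((w*xx).sum()/w.sum(),(w*yy).sum()/w.sum()); print(n,u,cast(c,u,.002))
E
python3 m2.py
```

```text
z 0.02 411.5 436.771728515625 -293.0660705566406 23.52938461303711 84.41241455078125 86.32305908203125
line [ 0.9988122   0.0487258   0.43496615 -0.291085  ] ang 2.7928882
z 0.004 4257.5 625.337890625 -282.37060546875 103.83361053466797 159.7252960205078 14.960535049438477
pinL (np.float64(305.48473837209303), np.float64(235.39752906976744)) [0.60645005 0.0307611  0.0864    ]
pinR (np.float64(383.7170568561873), np.float64(235.32642140468226)) [ 0.60400713 -0.10495867  0.0864    ]
holeL (np.float64(436.4144144144144), np.float64(238.92342342342343)) [ 0.6072977  -0.21711002  0.002     ]
holeR (np.float64(504.9116379310345), np.float64(218.4375)) [ 0.64450025 -0.35025971  0.002     ]
```

View pics/side_crop.png

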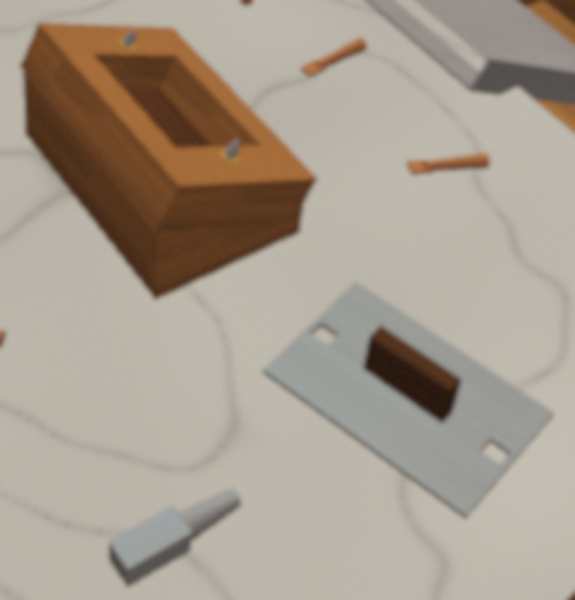

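The side view confirms the high side faces the robot: pins at about (312,240) and (353,284), mandrel nose pointing away from the robot. I now travel to hover over the mandrel.

Call:
apply_moves([
  [0,0,0,-0.1],
  [0,0,0,-0.1],
  [0,0,0,-0.1],
  [0,-0.5,0,0],
  [0,-1,0,0],
], claw=0.3)

```text
clock: 0.62
eef_pos: [0.1237, 0.4556, 0.2311]
tool_rot: [-0.033, 0.999, 0.0, -0.0]
ft_force: [0.6, -0.4, 0.9]
grip_width: 0.06
grasp_force: 0.0
```

Call:
apply_moves([
  [-0.3,-1,0,0],
  [-0.3,-1,0,0],
  [-0.3,-1,0,0],
  [-0.3,-1,0,0],
  [-0.3,-1,0,0],
])

```text
clock: 1.03
eef_pos: [0.1605, 0.3555, 0.2315]
tool_rot: [-0.033, 0.999, -0.0, -0.0]
ft_force: [0.6, 0.2, 1.1]
grip_width: 0.0598
grasp_force: 0.0
```

Call:
apply_moves([
  [-0.3,-1,0,0],
  [-0.3,-1,0,0],
  [-0.3,-1,0,0],
  [-0.3,-1,0,0],
  [-0.3,-1,0,0],
])

```text
clock: 1.45
eef_pos: [0.197, 0.2578, 0.2315]
tool_rot: [-0.033, 0.999, -0.0, -0.0]
ft_force: [0.5, -0.6, -0.3]
grip_width: 0.0598
grasp_force: 0.0
```

Call:
apply_moves([
  [-0.3,-1,0,0],
  [-0.3,-1,0,0],
  [-0.3,-1,0,0],
  [-0.3,-1,0,0],
  [-0.3,-1,0,0],
])

```text
clock: 1.87
eef_pos: [0.2335, 0.1603, 0.2315]
tool_rot: [-0.033, 0.999, -0.0, 0.0]
ft_force: [0.7, 0.3, -0.8]
grip_width: 0.0595
grasp_force: 0.0
```

Call:
apply_moves([
  [-0.3,-1,0,0],
  [-0.3,-1,0,0],
  [-0.3,-1,0,0],
  [-0.3,-1,0,0],
  [-0.3,-1,0,0],
])

```text
clock: 2.28
eef_pos: [0.2701, 0.0628, 0.2316]
tool_rot: [-0.033, 0.999, -0.0, 0.0]
ft_force: [1.0, -0.1, 0.7]
grip_width: 0.0597
grasp_force: 0.0
```

Call:
apply_moves([
  [-0.3,-1,0,0],
  [-0.3,-1,0,0],
  [-0.3,-1,0,0],
  [-0.3,-1,0,0],
  [-0.3,-1,0,0],
])

```text
clock: 2.7
eef_pos: [0.3068, -0.0347, 0.2316]
tool_rot: [-0.032, 0.999, 0.0, -0.0]
ft_force: [-0.1, -0.1, -0.1]
grip_width: 0.0596
grasp_force: 0.0
```

Call:
apply_moves([
  [-0.3,-1,0,0],
  [-0.3,-1,0,0],
  [-0.3,-1,0,0],
  [-0.3,-1,0,0],
  [-0.3,-1,0,0],
])

```text
clock: 3.12
eef_pos: [0.3436, -0.1322, 0.2316]
tool_rot: [-0.032, 0.999, 0.0, -0.0]
ft_force: [1.1, 0.1, -0.2]
grip_width: 0.0599
grasp_force: 0.0
```

Call:
apply_moves([
  [-0.3,-1,0,0],
  [-0.3,-1,0,0],
  [-0.3,-1,0,0],
  [-0.3,-0.5,0,0],
  [0,0,0,0],
])

```text
clock: 3.53
eef_pos: [0.3735, -0.2009, 0.2315]
tool_rot: [-0.032, 0.999, -0.0, 0.0]
ft_force: [-0.6, 0.3, -0.2]
grip_width: 0.0598
grasp_force: 0.0
```

```bash
cat >> h.py <<'E'
def tool():
    o=bot.get_obs(); M=Rn.from_quat(o["tool_rot"]).as_matrix(); return np.array(o["eef_pos"]),M,o
def go(X):
    p,M,o=tool(); print("tcp",p.round(4),"yaw of tool y",np.degrees(np.arctan2(M[1,1],M[0,1])).round(2),"steps",(M.T@(np.array(X)-p)/.02).round(2),"w",round(o["grip_width"],4),"t",o["clock"])
E
python3 - <<'E'
from h import *
print(bot.tip_reach); go([.427,-.293,.15])
c=bot.camera("wrist"); cv2.imwrite("pics/w1.png",c["image"])
print(proj(c,[.437,-.293,.02]))
E
```

```text
0.022
tcp [ 0.3735 -0.2009  0.2315] yaw of tool y 93.68 steps [-2.37 -4.77  4.08] w 0.0598 t 3.5333
[211.91147421 267.48199479]
```

View pics/w1.png

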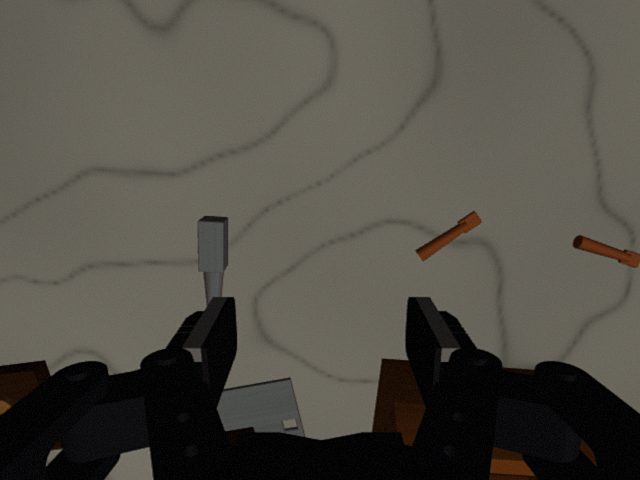

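The wrist view shows the mandrel shank's top face at about (198–228, 218–272), nose pointing towards image bottom. I cast these edges at z = 22 mm.

```bash
cat > m3.py <<'E'
from h import *
c=bot.camera("wrist"); im=c["image"]; hsv=cv2.cvtColor(cv2.GaussianBlur(im,(3,3),0),cv2.COLOR_BGR2HSV)
print(im[245,212],hsv[245,212],im[245,180],hsv[245,180],im[219,212],im[290,214])
m=((im[...,0].astype(int)-im[...,2]>=0)).astype(np.uint8)*255
k=np.zeros_like(m); k[205:300,185:245]=m[205:300,185:245]
q=max(cv2.findContours(k,0,1)[0],key=cv2.contourArea); print(cv2.boundingRect(q),cv2.contourArea(q))
L=[];Rr=[]
for v in range(228,268,2):
    u=np.where(k[v]>0)[0]; L.append(cast(c,(u[0]-.5,v),.022));Rr.append(cast(c,(u[-1]+.5,v),.022))
L=np.array(L);Rr=np.array(Rr)
for A in(L,Rr): f=np.polyfit(A[:,0],A[:,1],1); print("yaw",np.degrees(np.arctan(f[0])),"y at .427",np.polyval(f,.427))
print("width",np.linalg.norm((L-Rr).mean(0)))
col=k[:,206:218].mean(1)>127; v=np.where(col)[0]; print("rows",v[0],v[-1],cast(c,(212,222),.022),cast(c,(212,272),.022))
E
python3 m3.py
```

```text
[76 79 77] [50 10 80] [ 91 104 106] [ 24  38 107] [23 22 25] [87 83 80]
(197, 225, 24, 48) 184.0
yaw -3.572194379848875 y at .427 -0.30263936135148056
yaw 4.963063316932142 y at .427 -0.2840161738978577
width 0.017143810563298046
rows 227 296 [ 0.39464346 -0.29071283  0.022     ] [ 0.43947169 -0.29089031  0.022     ]
```

```bash
sed -i 's/^m=.*/m=((hsv[...,1]<24)\&(hsv[...,2]>40)).astype(np.uint8)*255/' m3.py; python3 m3.py
```

```text
[77 79 77] [60  9 81] [ 94 105 108] [ 21  33 107] [23 20 21] [86 83 80]
(195, 222, 27, 78) 1494.0
yaw -0.22886690461123252 y at .427 -0.3042980839270905
yaw 0.5520331031020284 y at .427 -0.2823157705743435
width 0.021884089351854808
rows 223 298 [ 0.39429866 -0.28992945  0.022     ] [ 0.43911883 -0.29004641  0.022     ]
```

Call:
apply_moves([
  [-0.5,-1,0.6,0],
  [-0.5,-1,0.6,0],
  [-0.5,-1,0.6,0],
  [-0.5,-1,0.6,0],
  [-0.35,-0.75,0.6,0],
])

```text
clock: 4.1
eef_pos: [0.4271, -0.2911, 0.1714]
tool_rot: [-0.034, 0.999, -0.0, 0.0]
ft_force: [-0.4, 0.7, -0.0]
grip_width: 0.0599
grasp_force: 0.0
```

Call:
apply_moves([
  [0,0,1,0],
  [0,0,0.8,0],
  [0,0,0.6,0],
  [0,0,0,0],
  [0,0,0,0],
])

```text
clock: 4.52
eef_pos: [0.4258, -0.2897, 0.1235]
tool_rot: [-0.035, 0.999, 0.001, -0.001]
ft_force: [0.2, 0.0, -0.7]
grip_width: 0.0599
grasp_force: 0.0
```

```bash
python3 - <<'E'
from h import *
go([.427,-.293,.026])
c=bot.camera("wrist"); cv2.imwrite("pics/w2.png",c["image"])
for x in (.394,.44): 
  for y in(-.304,-.282): print(proj(c,[x,y,.022]).round())
E
```

```text
tcp [ 0.4258 -0.2897  0.1235] yaw of tool y 93.97 steps [-0.06 -0.18  4.87] w 0.0599 t 4.5167
[300. 183.]
[339. 185.]
[296. 259.]
[333. 262.]
```

View pics/w2.png

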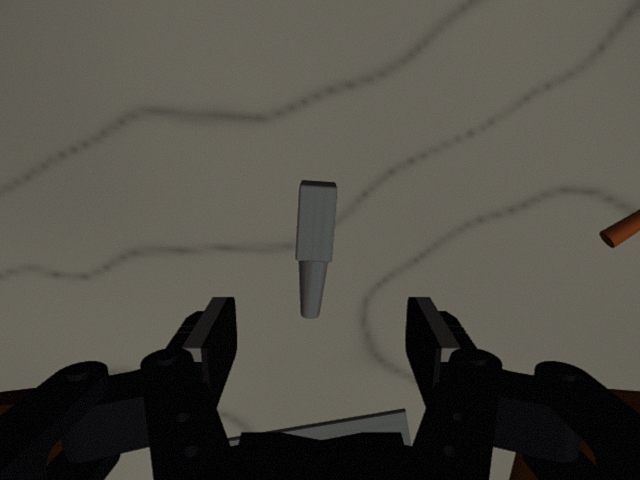

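The shank's top face appears at (299,185)–(334,262), matching the cast at yaw ≈ 0. I turn +3.7°, descend and grip.

Call:
apply_moves([
  [0,-0.15,0.5,0.06],
  [0,0,1,0],
  [0,0,1,0],
  [0,0,0.5,0],
  [0,0,0,0],
])

```text
clock: 4.98
eef_pos: [0.4256, -0.293, 0.0626]
tool_rot: [-0.003, 1.0, 0.001, -0.001]
ft_force: [-0.4, -0.1, -0.5]
grip_width: 0.0599
grasp_force: 0.0
```

```bash
python3 - <<'E'
from h import *
go([.427,-.293,.026])
E
```

```text
tcp [ 0.4256 -0.293   0.0626] yaw of tool y 90.33 steps [-0.08 -0.    1.83] w 0.0599 t 4.9833
```

Call:
apply_moves([
  [-0.08,0,0.6,0],
  [0,0,0.6,0],
  [0,0,0.6,0],
  [0,0,0,0],
  [0,0,0,0],
])

```text
clock: 5.4
eef_pos: [0.4285, -0.2941, 0.0286]
tool_rot: [-0.003, 1.0, -0.0, 0.0]
ft_force: [-0.3, -0.1, -0.4]
grip_width: 0.0596
grasp_force: 0.0
```

Call:
apply_moves([
  [0,0,0,0],
  [0,0,0,0],
  [0,0,0,0],
  [0,0,0,0],
  [0,0,0,0],
], claw=1)

```text
clock: 5.82
eef_pos: [0.4284, -0.2942, 0.0282]
tool_rot: [-0.003, 1.0, -0.0, 0.0]
ft_force: [-0.4, -0.5, 0.0]
grip_width: 0.0004
grasp_force: 0.0
```

Call:
apply_moves([
  [0,0,0,0],
  [0,0,-0.3,0],
  [0,0,-1,0],
  [0,0,-1,0],
  [0,0,-1,0],
])

```text
clock: 6.23
eef_pos: [0.4278, -0.2938, 0.0945]
tool_rot: [-0.003, 1.0, 0.0, -0.0]
ft_force: [-0.2, 0.0, -0.3]
grip_width: 0.0002
grasp_force: 0.0
```

Call:
apply_moves([
  [0,0,-1,0],
  [0,0,-1,0],
  [0,0,-1,0],
  [0,0,-1,0],
  [0,0,-1,0],
])

```text
clock: 6.65
eef_pos: [0.428, -0.2939, 0.1952]
tool_rot: [-0.003, 1.0, -0.0, 0.0]
ft_force: [-1.2, -0.9, -1.2]
grip_width: 0.0005
grasp_force: 0.0
```

Call:
apply_moves([
  [0,0,-0.5,0.1],
  [0,0,0,0.1],
  [0,0,0,0.1],
  [0,0,0,0.1],
  [0,0,0,0.1],
])

```text
clock: 7.07
eef_pos: [0.4281, -0.294, 0.2043]
tool_rot: [0.259, 0.966, -0.0, 0.0]
ft_force: [-0.2, 0.3, 0.1]
grip_width: -0.0001
grasp_force: 0.0
```

Call:
apply_moves([
  [0,0,0,0.1],
  [0,0,0,0.1],
  [0,0,0,0.1],
  [0,0,0,0.1],
  [0,0,0,0.1],
])

```text
clock: 7.48
eef_pos: [0.4281, -0.2939, 0.2041]
tool_rot: [0.5, 0.866, 0.0, 0.0]
ft_force: [0.2, -0.5, 1.1]
grip_width: 0.0003
grasp_force: 0.0
```

Call:
apply_moves([
  [0,0,0,0.1],
  [0,0,0,0.1],
  [0,0,0,0.1],
  [0,0,0,0.1],
  [0,0,0,0.1],
])

```text
clock: 7.9
eef_pos: [0.428, -0.2939, 0.2041]
tool_rot: [0.707, 0.707, 0.0, 0.0]
ft_force: [-0.2, 0.9, -0.1]
grip_width: 0.0001
grasp_force: 0.0
```

```bash
python3 - <<'E'
from h import *
go([.603,-.027,.17])
E
```

```text
tcp [ 0.428  -0.2939  0.2041] yaw of tool y 0.02 steps [13.34  8.75  1.71] w 0.0001 t 7.9
```

The grip closed empty, so I look at what happened.

```bash
python3 - <<'E'
from h import *
a=bot.camera("wrist")["image"]; b=bot.camera("side")["image"]; t=bot.camera("top")["image"]
cv2.imwrite("pics/w3.png",np.hstack([cv2.resize(a,(400,300)),cv2.resize(b[230:470,240:560],(400,300))])); cv2.imwrite("pics/top1.png",t)
E
```

```text
(no output)
```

View pics/w3.png

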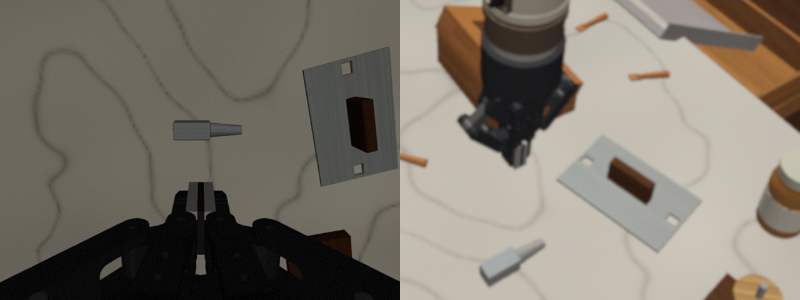

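```bash
python3 - <<'E'
from h import *
p,M,o=tool(); tip=p+M[:,2]*.022
for n in("side","wrist","top"):
    c=bot.camera(n); print(n,"tip",proj(c,tip).round(1),"mandrel shank/nose ends",proj(c,[.394,-.293,.011]).round(1),proj(c,[.48,-.293,.011]).round(1), "cam",(-c["R"].T@c["t"]).round(3),"under tip",proj(c,[tip[0],tip[1],0.02]).round(1))
E
```

```text
side tip [330.4 369.1] mandrel shank/nose ends [305.9 450.2] [353.6 423.1] cam [ 0.132 -0.688  0.83 ] under tip [325.9 436.4]
wrist tip [318.7 290.2] mandrel shank/nose ends [276.7 205.9] [384.8 206.7] cam [ 0.428 -0.226  0.346] under tip [319.6 209.7]
top tip [524.9 341.3] mandrel shank/nose ends [485.3 352.9] [482.2 305.5] cam [0.488 0.008 0.893] under tip [486.3 334.2]
```

```bash
python3 - <<'E'
from h import *
p,M,o=tool()
c=bot.camera("side"); g=cv2.cvtColor(c["image"],cv2.COLOR_BGR2GRAY)
for col in range(316,350,2):
    v=np.where(g[300:400,col]<110)[0]+300; print(col,v.max() if len(v) else None,end="; ")
# axis points
for d in (-.05,-.02,0,.01,.022): print(d,proj(c,p+M[:,2]*d).round(1))
c=bot.camera("wrist"); g=cv2.cvtColor(c["image"],cv2.COLOR_BGR2GRAY)
print()
for col in range(300,342,3): print(col,g[280:330:3,col])
E
```

```text
316 350; 318 351; 320 351; 322 355; 324 358; 326 360; 328 362; 330 362; 332 363; 334 363; 336 362; 338 361; 340 357; 342 354; 344 344; 346 340; 348 335; -0.05 [332.9 333.1]
-0.02 [331.8 348.7]
0 [331.2 358.6]
0.01 [330.8 363.5]
0.022 [330.5 369.2]

300 [107 104 105 104 107 109 105 105  78  31  42  44  48  57  57  54  56]
303 [107 108 105 108  52  51  50  53  54  48  53  54  50  53  51  53  55]
306 [101 105 107 110  51  51  52  52  55  56  51  54  54  54  49  51  53]
309 [107 106 106 111  53  48  51  51  53  49  52  53  53  53  51  57  49]
312 [108 110 106 107  50  52  52  51  49  55  51  51  52  54  53  51  49]
315 [108 104 108 107  54  52  52  55  55  55  54  42  46  47  41  38  38]
318 [107 105 109 109   9   4   1   3   0   3   4   2   1   6  10   1   3]
321 [108 106 105 110   3   1   5   2   9   7   5   9   2   8   5  12   7]
324 [109 105 107 109   5   8   6   0   2   2   4   9   6   8   8   4   3]
327 [107 104 110 111  49  53  56  58  56  53  48  50  50  46  47  46  47]
330 [109 107 107 109  49  54  55  54  50  54  51  52  55  51  52  54  52]
333 [101 100 102 105  49  52  51  51  51  50  53  51  52  54  51  53  49]
336 [93 95 96 99 50 51 53 54 52 54 51 50 52 49 54 51 53]
339 [ 98 101  97  96  51  49  50  47  51  54  52  54  53  54  54  49  50]
```

The mandrel was not touched; the fingers closed above it, and the tips sit about 10 mm higher than nominal. I turn back, pre-set a 34 mm opening and probe down by force.

Call:
apply_moves([
  [0,0,0,-0.1],
  [0,0,0,-0.1],
  [0,0,0,-0.1],
  [0,0,0,-0.1],
  [0,0,0,-0.1],
], claw=0.58)

```text
clock: 8.72
eef_pos: [0.4281, -0.294, 0.2037]
tool_rot: [0.495, 0.869, -0.0, -0.0]
ft_force: [-0.1, -0.5, -0.4]
grip_width: 0.0352
grasp_force: 0.0
```

Call:
apply_moves([
  [0,0,0.5,-0.1],
  [0,0,0.5,-0.1],
  [0,0,0.5,-0.1],
  [0,0,0.5,-0.1],
  [0,0,0.5,-0.1],
])

```text
clock: 9.13
eef_pos: [0.4282, -0.294, 0.1533]
tool_rot: [0.253, 0.967, -0.0, 0.0]
ft_force: [-0.1, -0.3, 0.2]
grip_width: 0.0361
grasp_force: 0.0
```

Call:
apply_moves([
  [0,0,0.5,-0.1],
  [0,0,0.5,-0.1],
  [0,0,0.5,-0.1],
  [0,0,0.5,-0.1],
  [0,0,0.5,-0.1],
])

```text
clock: 9.55
eef_pos: [0.4282, -0.294, 0.1033]
tool_rot: [-0.006, 1.0, -0.0, 0.0]
ft_force: [-0.4, 0.1, -0.5]
grip_width: 0.0358
grasp_force: 0.0
```

Call:
apply_moves([
  [0,0,1,0],
  [0,0,1,0],
  [0,0,0.5,0],
  [0,0,0,0],
  [0,0,0,0],
])

```text
clock: 9.97
eef_pos: [0.4279, -0.2938, 0.0535]
tool_rot: [-0.003, 1.0, 0.0, -0.001]
ft_force: [0.1, 0.1, 0.7]
grip_width: 0.036
grasp_force: 0.0
```

```bash
python3 - <<'E'
from h import *
go([.427,-.293,.026])
c=bot.camera("side"); p,M,o=tool()
g=cv2.cvtColor(c["image"],cv2.COLOR_BGR2GRAY)
tips=[p+M[:,2]*.022+M[:,1]*s*(o["grip_width"]/2+.005) for s in(1,-1)]
print([proj(c,x).round(1) for x in tips])
cv2.imwrite("pics/s4.png",cv2.resize(c["image"][330:480,240:420],None,fx=4,fy=4))
E
```

```text
tcp [ 0.4279 -0.2938  0.0535] yaw of tool y 90.34 steps [0.05 0.04 1.38] w 0.036 t 9.9667
[array([318.1, 420.3]), array([335.4, 443.8])]
```

View pics/s4.png

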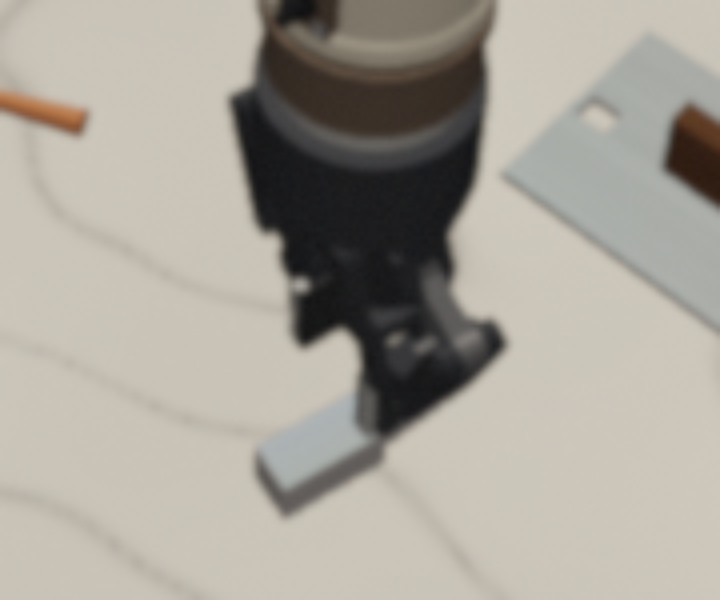

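The near fingertip shows at side pixel (334,439), against a prediction of (335,444), so the tips are shorter than nominal. I descend stepwise, watching the force.

Call:
apply_moves([
  [0.05,0.05,0.5,0],
  [0,0,0.5,0],
  [0,0,0.3,0],
  [0,0,0,0],
  [0,0,0,0],
])

```text
clock: 10.43
eef_pos: [0.427, -0.2929, 0.0276]
tool_rot: [-0.003, 1.0, 0.0, -0.0]
ft_force: [-0.1, -0.3, -0.2]
grip_width: 0.0358
grasp_force: 0.0
```

Call:
apply_moves([
  [0,0,0.1,0],
  [0,0,0.1,0],
  [0,0,0,0],
  [0,0,0,0],
  [0,0,0,0],
])

```text
clock: 10.85
eef_pos: [0.4273, -0.2931, 0.0238]
tool_rot: [-0.003, 1.0, -0.0, 0.0]
ft_force: [0.2, 0.5, 0.3]
grip_width: 0.0357
grasp_force: 0.0
```

Call:
apply_moves([
  [0,0,0.1,0],
  [0,0,0.1,0],
  [0,0,0,0],
  [0,0,0,0],
  [0,0,0,0],
])

```text
clock: 11.27
eef_pos: [0.4271, -0.293, 0.0196]
tool_rot: [-0.003, 1.0, 0.0, -0.0]
ft_force: [-0.4, -0.2, -0.4]
grip_width: 0.0356
grasp_force: 0.0
```

Call:
apply_moves([
  [0,0,0.1,0],
  [0,0,0.1,0],
  [0,0,0,0],
  [0,0,0,0],
  [0,0,0,0],
])

```text
clock: 11.68
eef_pos: [0.4271, -0.293, 0.0156]
tool_rot: [-0.003, 1.0, 0.0, -0.0]
ft_force: [0.2, -0.6, -0.7]
grip_width: 0.0362
grasp_force: 0.0
```

Call:
apply_moves([
  [0,0,0.1,0],
  [0,0,0,0],
  [0,0,0,0],
  [0,0,0,0],
  [0,0,0,0],
])

```text
clock: 12.1
eef_pos: [0.4272, -0.293, 0.0137]
tool_rot: [-0.003, 1.0, -0.0, 0.0]
ft_force: [-0.7, 0.2, 0.4]
grip_width: 0.0356
grasp_force: 0.0
```

Call:
apply_moves([
  [0,0,0,0],
  [0,0,0,0],
  [0,0,0,0],
  [0,0,0,0],
  [0,0,0,0],
], claw=1)

```text
clock: 12.52
eef_pos: [0.4273, -0.2932, 0.014]
tool_rot: [-0.003, 1.0, -0.0, 0.0]
ft_force: [-1.3, -0.5, 3.5]
grip_width: 0.0201
grasp_force: 60.2
```

Gripped (20 mm, 60 N) with the TCP reading 0.014. I lift, turn and carry it to the well.

Call:
apply_moves([
  [0,0,-0.5,0],
  [0,0,-1,0],
  [0,0,-1,0],
  [0,0,-1,0],
  [0,0,-1,0],
])

```text
clock: 12.93
eef_pos: [0.4266, -0.2925, 0.1044]
tool_rot: [-0.003, 1.0, 0.001, -0.001]
ft_force: [0.1, -0.2, -2.0]
grip_width: 0.0201
grasp_force: 59.5
```

Call:
apply_moves([
  [0,0,-1,0.1],
  [0,0,-1,0.1],
  [0,0,-1,0.1],
  [0,0,-1,0.1],
  [0,0,-0.7,0.1],
])

```text
clock: 13.35
eef_pos: [0.4272, -0.2929, 0.1996]
tool_rot: [0.259, 0.966, -0.0, 0.0]
ft_force: [0.9, -1.0, -1.3]
grip_width: 0.0204
grasp_force: 59.5
```

Call:
apply_moves([
  [0,0,0,0.1],
  [0,0,0,0.1],
  [0,0,0,0.1],
  [0,0,0,0.1],
  [0,0,0,0.1],
])

```text
clock: 13.77
eef_pos: [0.4267, -0.2925, 0.1975]
tool_rot: [0.5, 0.866, 0.0, -0.001]
ft_force: [0.8, -0.4, -1.9]
grip_width: 0.0196
grasp_force: 59.5
```

Call:
apply_moves([
  [0,0,0,0.1],
  [0,0,0,0.1],
  [0,0,0,0.1],
  [0,0,0,0.1],
  [0,0,0,0.12],
])

```text
clock: 14.18
eef_pos: [0.4266, -0.2925, 0.1974]
tool_rot: [0.714, 0.7, -0.0, -0.001]
ft_force: [0.6, 0.2, -2.4]
grip_width: 0.0198
grasp_force: 59.5
```

```bash
python3 - <<'E'
from h import *
go([.601,-.027,.20])
E
```

```text
tcp [ 0.4266 -0.2925  0.1974] yaw of tool y -1.15 steps [13.45  8.45 -0.12] w 0.0198 t 14.1833
```

Call:
apply_moves([
  [0.7,0.45,0,0],
  [1,0.6,0,0],
  [1,0.6,0,0],
  [1,0.6,0,0],
  [1,0.6,0,0],
])

```text
clock: 14.6
eef_pos: [0.4854, -0.1987, 0.1975]
tool_rot: [0.712, 0.702, -0.0, -0.001]
ft_force: [0.1, 0.5, -1.4]
grip_width: 0.0199
grasp_force: 59.5
```

Call:
apply_moves([
  [1,0.6,0,0],
  [1,0.6,0,0],
  [1,0.6,0,0],
  [1,0.6,0,0],
  [1,0.6,0,0],
])

```text
clock: 15.02
eef_pos: [0.5469, -0.0995, 0.1974]
tool_rot: [0.712, 0.702, -0.0, -0.001]
ft_force: [0.2, -0.2, -2.3]
grip_width: 0.0195
grasp_force: 59.5
```

Call:
apply_moves([
  [1,0.6,0,0],
  [1,0.6,0,0],
  [1,0.7,0,0],
  [0.75,0.7,0,0],
  [0,0,0,0],
])

```text
clock: 15.43
eef_pos: [0.6018, -0.0231, 0.197]
tool_rot: [0.711, 0.703, 0.001, -0.001]
ft_force: [0.6, 0.8, -2.5]
grip_width: 0.02
grasp_force: 59.5
```

```bash
python3 - <<'E'
from h import *
go([.601,-.027,.075])
fc=np.array([.602,-.037,.08]); n=np.array([np.sin(.4363),0,np.cos(.4363)])
c=bot.camera("side")
for s in(1,-1):
  b=fc+[s*.0012,s*.068,0]; print(proj(c,b+n*.014).round(1),proj(c,b).round(1))
c=bot.camera("wrist"); im=c["image"]
for s in(1,-1): b=fc+[s*.0012,s*.068,0]; print("wrist",proj(c,b+n*.014).round(1))
cv2.imwrite("pics/w5.png",im)
E
```

```text
tcp [ 0.6018 -0.0231  0.197 ] yaw of tool y -0.61 steps [-0.2  -0.04  6.1 ] w 0.02 t 15.4333
[312.2 236. ] [309.3 242.3]
[353.5 280.6] [350.2 287.1]
wrist [333.6 141.3]
wrist [330.9 356.6]
```

View pics/w5.png

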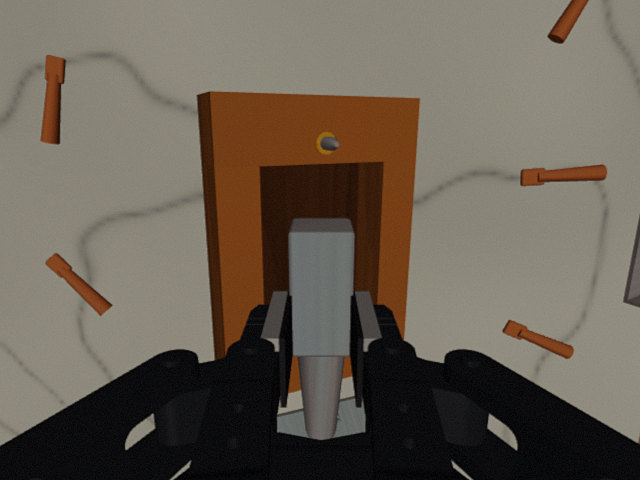

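The wrist view shows the +y pin at (326,143), tip at (338,144), leaning towards +x as modelled, with the mandrel centred over the well opening (262–383). I lower it and release with a partial opening.

Call:
apply_moves([
  [-0.2,0.05,0.5,0],
  [0,0,1,0],
  [0,0,1,0],
  [0,0,1,0],
  [0,0,0.5,0],
])

```text
clock: 15.95
eef_pos: [0.5983, -0.0319, 0.1143]
tool_rot: [0.713, 0.701, -0.002, -0.002]
ft_force: [-0.8, 1.4, -1.9]
grip_width: 0.0197
grasp_force: 59.5
```

Call:
apply_moves([
  [0,0,0.5,0],
  [0,0,0.5,0],
  [0,0,0.5,0],
  [0,0,0.3,0],
  [0,0,0,0],
])

```text
clock: 16.37
eef_pos: [0.6001, -0.0306, 0.0803]
tool_rot: [0.712, 0.702, -0.001, -0.001]
ft_force: [-0.7, -0.7, -1.7]
grip_width: 0.0198
grasp_force: 59.5
```

Call:
apply_moves([
  [0,0,0.15,0],
  [0,0,0.1,0],
  [0,0,0,0],
  [0,0,0,0],
  [0,0,0,0],
])

```text
clock: 16.78
eef_pos: [0.6014, -0.0305, 0.0772]
tool_rot: [0.712, 0.702, 0.0, 0.0]
ft_force: [-0.0, 0.3, -2.1]
grip_width: 0.0199
grasp_force: 59.5
```

Call:
apply_moves([
  [0,0,0.15,0],
  [0,0,0,0],
  [0,0,0,0],
  [0,0,0,0],
  [0,0,0,0],
])

```text
clock: 17.2
eef_pos: [0.6011, -0.0305, 0.0737]
tool_rot: [0.712, 0.702, -0.0, -0.0]
ft_force: [-0.4, 0.0, -2.4]
grip_width: 0.0198
grasp_force: 59.5
```

Call:
apply_moves([
  [0,0,0,0],
  [0,0,0,0],
  [0,0,0,0],
  [0,0,0,0],
  [0,0,0,0],
], claw=0.66)

```text
clock: 17.62
eef_pos: [0.6013, -0.0306, 0.074]
tool_rot: [0.712, 0.702, 0.0, 0.0]
ft_force: [-0.3, -0.6, -0.1]
grip_width: 0.0287
grasp_force: 0.0
```

Call:
apply_moves([
  [0,0,-0.5,0],
  [0,0,-1,0],
  [0,0,-1,0],
  [0,0,-1,0],
  [0,0,-1,0],
])

```text
clock: 18.03
eef_pos: [0.6011, -0.0305, 0.1655]
tool_rot: [0.712, 0.702, 0.0, 0.0]
ft_force: [-0.0, -0.2, 0.2]
grip_width: 0.0293
grasp_force: 0.0
```

Call:
apply_moves([
  [-0.5,0,-1,-0.1],
  [-1,0,0,-0.1],
  [-1,0,0,-0.1],
  [-1,0,0,-0.1],
  [-1,0,0,-0.1],
])

```text
clock: 18.45
eef_pos: [0.6204, -0.1185, 0.1852]
tool_rot: [0.504, 0.864, 0.0, 0.001]
ft_force: [-1.1, 0.2, 0.3]
grip_width: 0.0292
grasp_force: 0.0
```

```bash
python3 - <<'E'
from h import *
go([.626,-.2835,.15])
c=bot.camera("top"); cv2.imwrite("pics/top2.png",c["image"]); print(proj(c,[.602,-.037,.08]))
s=bot.camera("side")["image"]
a=c["image"][195:295,280:410]; b=s[225:345,260:390]
cv2.imwrite("pics/chk.png",np.hstack([cv2.resize(a,(390,300),interpolation=2),cv2.resize(b,(390,300),interpolation=2)]))
E
```

```text
tcp [ 0.6204 -0.1185  0.1852] yaw of tool y 29.46 steps [-7.32 -3.81  1.76] w 0.0292 t 18.45
[344.3621059  237.71949964]
```

Released. I turn and open for the cover, gripping the bar by its two ends so that the cover can pivot about the bar's axis as it meets the slope.

Call:
apply_moves([
  [0,0,0,-0.1],
  [0,0,0,-0.1],
  [0,0,0,-0.1],
  [0,0,0,-0.1],
  [0,0,0,-0.1],
], claw=0)

```text
clock: 18.97
eef_pos: [0.6202, -0.1168, 0.1844]
tool_rot: [0.264, 0.965, 0.0, 0.0]
ft_force: [-0.3, -0.1, 0.6]
grip_width: 0.0855
grasp_force: 0.0
```

Call:
apply_moves([
  [0,0,0,-0.1],
  [0,0,0,-0.1],
  [0,0,0,-0.1],
  [0,0,0,-0.1],
  [0,0,0,-0.1],
])

```text
clock: 19.38
eef_pos: [0.6202, -0.1167, 0.1844]
tool_rot: [0.005, 1.0, 0.0, 0.0]
ft_force: [0.8, -0.0, -0.3]
grip_width: 0.0856
grasp_force: 0.0
```

Call:
apply_moves([
  [0,-1,0,-0.1],
  [0,-1,0,-0.1],
  [0,-1,0,-0.06],
  [0,-1,0,0],
  [0,-1,0,0],
])

```text
clock: 19.8
eef_pos: [0.636, -0.2157, 0.1846]
tool_rot: [-0.128, 0.992, 0.0, 0.0]
ft_force: [0.4, -1.2, 1.0]
grip_width: 0.0853
grasp_force: 0.0
```

```bash
python3 - <<'E'
from h import *
go([.6259,-.2835,.12])
c=bot.camera("top"); im=c["image"]; cv2.imwrite("pics/top3.png",im)
h=cv2.cvtColor(im,cv2.COLOR_BGR2HSV)
o=cv2.imread("pics/top0.png")
d=np.abs(im.astype(int)-o).sum(2)
y,x=np.where(d[222:260,312:379]>50); print("changed in well",len(x),x.mean()+312 if len(x) else 0,y.mean()+222 if len(x) else 0)
ys,xs=np.where((h[215:265,310:382,1]<80)&(h[215:265,310:382,2]>40)); print(len(xs), xs.min()+310 if len(xs) else 0,xs.max()+310 if len(xs) else 0,ys.min()+215 if len(xs) else 0,ys.max()+215 if len(xs) else 0)
E
```

```text
tcp [ 0.636  -0.2157  0.1846] yaw of tool y 104.72 steps [ 1.35 -3.15  3.23] w 0.0853 t 19.8
changed in well 608 340.71875 229.43256578947367
615 320 369 222 238
```

The mandrel lies in the well: a grey blob at (320–369, 222–238) in the top view, against the low wall. Next, hover above the cover.

Call:
apply_moves([
  [0.3,-0.6,0.5,0],
  [0.3,-0.7,0.6,0],
  [0.3,-0.7,0.6,0],
  [0.3,-0.7,0.5,0],
  [0.15,-0.45,0.2,0],
])

```text
clock: 20.27
eef_pos: [0.6235, -0.2851, 0.1323]
tool_rot: [-0.128, 0.992, 0.001, -0.002]
ft_force: [0.3, -0.1, -0.3]
grip_width: 0.0855
grasp_force: 0.0
```

Call:
apply_moves([
  [0,0,0,0],
  [0,0,0,0],
  [0,0,0,0],
  [0,0,0,0],
  [0,0,0,0],
])

```text
clock: 20.68
eef_pos: [0.6265, -0.283, 0.1366]
tool_rot: [-0.129, 0.992, -0.0, 0.001]
ft_force: [0.3, -0.0, -0.0]
grip_width: 0.0855
grasp_force: 0.0
```

```bash
cat > m4.py <<'E'
from h import *
go([.6259,-.2835,.12])
c=bot.camera("wrist"); im=c["image"]; cv2.imwrite("pics/w6.png",im)
g=cv2.cvtColor(im,cv2.COLOR_BGR2GRAY)
for n,X in {"hL":(.6073,-.2171,.002),"hR":(.6445,-.3503,.002),"barA":(.6259-.32*.264*.1,-.2835+.032*.964,.04),"barB":(.6259+.0085,-.2835-.031,.04)}.items(): print(n,proj(c,X).round(1))
R=np.array([[np.cos(.267),-np.sin(.267)],[np.sin(.267),np.cos(.267)]])
for q in [(-.052,-.08),(.052,-.08),(.052,.08),(-.052,.08)]:
    x=R@np.array(q)+[.6259,-.2835]; print("corner",q,proj(c,[*x,.004]).round(0))
E
python3 m4.py
```

```text
tcp [ 0.6265 -0.283   0.1366] yaw of tool y 104.82 steps [ 0.04 -0.02  0.83] w 0.0855 t 20.6833
hL [425.6 221.7]
hR [217.5 224.6]
barA [377.  238.3]
barB [266.3 239.3]
corner (-0.052, -0.08) [194. 145.]
corner (0.052, -0.08) [207. 298.]
corner (0.052, 0.08) [438. 296.]
corner (-0.052, 0.08) [449. 142.]
```

View pics/w6.png

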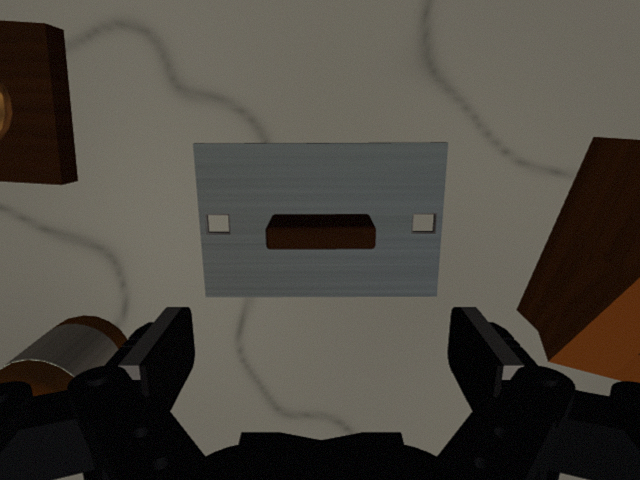

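The wrist view shows the cover's holes at (218,224) and (423,223) and the corners within 2 px of prediction, so the pose is good. I descend and grip.

Call:
apply_moves([
  [0,0,0.6,0],
  [0,0,1,0],
  [0,0,1,0],
  [0,0,1,0],
  [0,0,0.5,0],
])

```text
clock: 21.15
eef_pos: [0.6247, -0.2825, 0.0513]
tool_rot: [-0.129, 0.992, 0.001, -0.001]
ft_force: [-0.9, 0.3, -0.8]
grip_width: 0.0854
grasp_force: 0.0
```

Call:
apply_moves([
  [0,0,0.5,0],
  [0,0,0.4,0],
  [0,0,0.3,0],
  [0,0,0,0],
  [0,0,0,0],
])

```text
clock: 21.57
eef_pos: [0.6261, -0.2837, 0.0301]
tool_rot: [-0.128, 0.992, -0.0, 0.0]
ft_force: [0.3, -0.3, -0.4]
grip_width: 0.0855
grasp_force: 0.0
```

```bash
python3 - <<'E'
from h import *
go([.6259,-.2835,.026])
E
```

```text
tcp [ 0.6261 -0.2837  0.0301] yaw of tool y 104.76 steps [0.01 0.01 0.2 ] w 0.0855 t 21.5667
```

Call:
apply_moves([
  [0,0,0.2,0],
  [0,0,0,0],
  [0,0,0,0],
  [0,0,0,0],
  [0,0,0,0],
])

```text
clock: 21.98
eef_pos: [0.626, -0.2837, 0.0261]
tool_rot: [-0.128, 0.992, -0.0, 0.0]
ft_force: [-0.1, -0.9, -0.4]
grip_width: 0.0852
grasp_force: 0.0
```

Call:
apply_moves([
  [0,0,0,0],
  [0,0,0,0],
  [0,0,0,0],
  [0,0,0,0],
  [0,0,0,0],
], claw=1)

```text
clock: 22.4
eef_pos: [0.6263, -0.2837, 0.0266]
tool_rot: [-0.128, 0.992, -0.0, 0.001]
ft_force: [-0.5, 0.2, 4.7]
grip_width: 0.0615
grasp_force: 66.6
```

Call:
apply_moves([
  [0,0,-0.2,0],
  [0,0,-0.5,0],
  [0,0,-0.5,0],
  [0,0,0,0],
  [0,0,0,0],
])

```text
clock: 22.82
eef_pos: [0.6266, -0.284, 0.0507]
tool_rot: [-0.128, 0.992, -0.001, 0.001]
ft_force: [0.1, -0.1, -4.2]
grip_width: 0.0615
grasp_force: 66.5
```

The cover is gripped and lifted (4.2 N matches its weight). Before placing it I refine the pins from both fixed views.

Call:
apply_moves([
  [0,0,-0.5,0],
  [0,0,-1,0],
  [0,0,-1,0],
  [0,0,-1,0],
  [0,0,-1,0],
])

```text
clock: 23.23
eef_pos: [0.6254, -0.2834, 0.1406]
tool_rot: [-0.128, 0.992, 0.0, -0.0]
ft_force: [1.0, -0.4, -4.7]
grip_width: 0.0614
grasp_force: 66.7
```

Call:
apply_moves([
  [0,0,-1,0],
  [0,0,-0.5,0.08],
  [0,0,0,0.1],
  [0,0,0,0.083],
  [0,0,0,0],
])

```text
clock: 23.65
eef_pos: [0.6257, -0.2836, 0.1703]
tool_rot: [0.01, 1.0, -0.0, 0.0]
ft_force: [0.3, -0.3, -5.1]
grip_width: 0.0619
grasp_force: 66.8
```

```bash
cat > m5.py <<'E'
from h import *
ct,cs=bot.camera("top"),bot.camera("side")
def cen(f,box):
    x0,y0,x1,y1=box; h=cv2.cvtColor(cv2.imread(f),cv2.COLOR_BGR2HSV)[y0:y1,x0:x1,1].astype(float)
    w=np.clip(np.median(h)*.6-h,0,None); yy,xx=np.mgrid[y0:y1,x0:x1]; return np.array([(w*xx).sum(),(w*yy).sum()])/w.sum(),w.sum()
def P(c): return c["camera_matrix"]@np.c_[c["R"],c["t"]]
pts={"L":((300,229,313,244),(305,233,318,248)),"R":((378,229,391,244),(346,277,360,293))}
X=[]
for k,(a,b) in pts.items():
    u,_=cen("pics/top0.png",a); v,_=cen("pics/side0.png",b)
    x=cv2.triangulatePoints(P(ct),P(cs),u,v).ravel(); x=x[:3]/x[3]; X.append(x)
    print(k,u.round(1),v.round(1),x.round(4),"reproj",(proj(ct,x)-u).round(2),(proj(cs,x)-v).round(2))
X=np.array(X); print("mid",X.mean(0).round(4),"len",np.linalg.norm(X[0]-X[1]),"yaw",np.degrees(np.arctan2(-(X[0]-X[1])[0],(X[0]-X[1])[1])))
go([.6138,-.037,.17])
# edges of case in top0 at column 345
im=cv2.imread("pics/top0.png"); h=cv2.cvtColor(im,cv2.COLOR_BGR2HSV)
col=h[195:295,335:355].mean(1)[:,1]; v=im[195:295,335:355].mean((1,2))
print([(195+i,int(col[i]),int(v[i])) for i in range(8,92,2)])
for z,r in ((.0521,207.5),(.1078,270.5)): print(z,[cast(ct,(345,r+d),z)[0].round(4) for d in(-1,0,1)])
row=h[250:262,280:415,1].mean(0); e=np.where(row>80)[0]+280; print("cols",e[0],e[-1],"x/z there",[cast(ct,(q,256),.095).round(4) for q in(e[0]-.5,e[-1]+.5)])
E
python3 m5.py
```

```text
L [305.5 235.4] [311.4 235.1] [0.6059 0.03   0.0969] reproj [ 0.28 -0.56] [-0.34  0.04]
R [383.8 235.3] [352.6 284.1] [ 0.6047 -0.1054  0.0856] reproj [ 0.14 -0.27] [-0.18  0.03]
mid [ 0.6053 -0.0377  0.0912] len 0.13590463313344334 yaw -0.5330827082544239
tcp [ 0.6255 -0.2835  0.1696] yaw of tool y 89.11 steps [ 0.78 12.31 -0.02] w 0.0617 t 23.75
[(203, 21, 122), (205, 21, 122), (207, 76, 96), (209, 157, 70), (211, 152, 71), (213, 153, 71), (215, 152, 72), (217, 152, 70), (219, 157, 44), (221, 161, 39), (223, 158, 40), (225, 160, 42), (227, 157, 40), (229, 161, 29), (231, 157, 26), (233, 163, 28), (235, 154, 30), (237, 160, 28), (239, 159, 29), (241, 159, 29), (243, 153, 32), (245, 158, 31), (247, 158, 30), (249, 159, 28), (251, 156, 30), (253, 156, 29), (255, 160, 26), (257, 156, 44), (259, 152, 73), (261, 152, 72), (263, 152, 72), (265, 152, 72), (267, 153, 71), (269, 152, 71), (271, 158, 44), (273, 159, 39), (275, 158, 40), (277, 158, 42), (279, 168, 36), (281, 67, 61), (283, 23, 124), (285, 23, 124)]
0.0521 [np.float64(0.6634), np.float64(0.6616), np.float64(0.6597)]
0.1078 [np.float64(0.5444), np.float64(0.5427), np.float64(0.541)]
cols 290 400 x/z there [array([0.5701, 0.0584, 0.095 ]), array([ 0.5666, -0.131 ,  0.095 ])]
```

Both edges of the face put its centre at (0.602, −0.037) with the right span, and the pins agree. I carry the cover to TCP (0.613, −0.037).

Call:
apply_moves([
  [0,0.5,0,0],
  [0.1,1,0,0],
  [0.1,1,0,0],
  [0.1,1,0,0],
  [0.1,1,0,0],
])

```text
clock: 24.17
eef_pos: [0.619, -0.1918, 0.1694]
tool_rot: [0.008, 1.0, 0.0, -0.0]
ft_force: [0.2, 0.1, -4.7]
grip_width: 0.0617
grasp_force: 66.8
```

Call:
apply_moves([
  [0.1,1,0,0],
  [0.1,1,0,0],
  [0.1,1,0,0],
  [0.1,1,0,0],
  [0,1,0,0],
])

```text
clock: 24.58
eef_pos: [0.6124, -0.0915, 0.1696]
tool_rot: [0.008, 1.0, 0.0, -0.0]
ft_force: [-0.1, 0.2, -4.6]
grip_width: 0.0618
grasp_force: 66.8
```

Call:
apply_moves([
  [0,1,0,0],
  [0,1,0,0],
  [0,0.5,0,0],
  [0,0.3,0,0],
  [0,0,0,0],
])

```text
clock: 25.0
eef_pos: [0.6141, -0.036, 0.1697]
tool_rot: [0.008, 1.0, 0.0, -0.0]
ft_force: [-0.2, -0.2, -4.5]
grip_width: 0.0617
grasp_force: 66.8
```

Call:
apply_moves([
  [0,0,0.5,0],
  [0,0,0.5,0],
  [0,0,0.4,0],
  [0,0,0,0],
  [0,0,0,0],
])

```text
clock: 25.42
eef_pos: [0.6131, -0.0381, 0.14]
tool_rot: [0.01, 1.0, 0.0, -0.002]
ft_force: [0.5, -0.3, -4.5]
grip_width: 0.0614
grasp_force: 66.8
```

```bash
python3 - <<'E'
from h import *
go([.613,-.037,.130])
E
```

```text
tcp [ 0.6131 -0.0381  0.14  ] yaw of tool y 88.91 steps [0.01 0.06 0.5 ] w 0.0614 t 25.4167
```

Call:
apply_moves([
  [0,0.05,0.3,0],
  [0,0,0.2,0],
  [0,0,0.1,0],
  [0,0,0,0],
  [0,0,0,0],
])

```text
clock: 25.83
eef_pos: [0.6142, -0.0363, 0.1296]
tool_rot: [0.009, 1.0, -0.0, -0.0]
ft_force: [-0.1, -0.1, -4.3]
grip_width: 0.0614
grasp_force: 66.9
```

Call:
apply_moves([
  [0,0,0.1,0],
  [0,0,0.1,0],
  [0,0,0,0],
  [0,0,0,0],
  [0,0,0,0],
])

```text
clock: 26.25
eef_pos: [0.6145, -0.0363, 0.1259]
tool_rot: [0.009, 1.0, 0.0, 0.0]
ft_force: [0.5, 0.5, -3.6]
grip_width: 0.0613
grasp_force: 66.9
```

Call:
apply_moves([
  [0,0,0.1,0],
  [0,0,0.1,0],
  [0,0,0,0],
  [0,0,0,0],
  [0,0,0,0],
])

```text
clock: 26.67
eef_pos: [0.616, -0.0364, 0.1232]
tool_rot: [0.009, 1.0, -0.0, 0.002]
ft_force: [5.2, 0.0, 2.3]
grip_width: 0.0618
grasp_force: 67.6
```

Contact comes at the predicted height. I press on gently, nudging towards −x.

Call:
apply_moves([
  [0.1,0,0.1,0],
  [0,0,0.1,0],
  [0,0,0,0],
  [0,0,0,0],
  [0,0,0,0],
])

```text
clock: 27.08
eef_pos: [0.617, -0.0364, 0.1214]
tool_rot: [0.009, 1.0, -0.0, 0.006]
ft_force: [9.0, 0.4, 7.3]
grip_width: 0.0617
grasp_force: 68.2
```

Call:
apply_moves([
  [0,0,0.1,0],
  [0,0,0.1,0],
  [0,0,0,0],
  [0,0,0,0],
  [0,0,0,0],
])

```text
clock: 27.5
eef_pos: [0.6186, -0.0365, 0.1184]
tool_rot: [0.009, 1.0, -0.0, 0.008]
ft_force: [10.9, 0.4, 10.5]
grip_width: 0.0616
grasp_force: 69.0
```

```bash
cat > m6.py <<'E'
from h import *
go([.613,-.037,.110]); print(bot.get_obs()["ft_force"].round(1),bot.get_obs()["ft_torque"].round(2))
c=bot.camera("side"); im=c["image"]
# plate right-end edge (y=-.117) corners: predicted for tilts
P,M,o=tool(); Rr=lambda th:np.array([[np.cos(th),0,np.sin(th)],[0,1,0],[-np.sin(th),0,np.cos(th)]])
for d in (0,8,16,25):
    R=Rr(np.radians(d)); print(d,[proj(c,P+R@np.array([x,-.08,-.0226])).round(0).tolist() for x in(-.052,.052)])
cv2.imwrite("pics/s7.png",im)
b=cv2.cvtColor(cv2.GaussianBlur(im,(3,3),0),cv2.COLOR_BGR2HSV)
m=((b[...,1]<30)&(np.hypot(*(b[...,0:1].astype(float)-95).transpose(2,0,1),0)<25)).astype(np.uint8)
E
python3 m6.py
```

```text
tcp [ 0.6186 -0.0365  0.1184] yaw of tool y 89.0 steps [ 0.28 -0.03  0.42] w 0.0616 t 27.5
[10.9  0.4 10.5] [ 0.04 -1.81  0.  ]
0 [[338.0, 292.0], [387.0, 270.0]]
8 [[337.0, 290.0], [385.0, 274.0]]
16 [[336.0, 287.0], [383.0, 277.0]]
25 [[336.0, 283.0], [380.0, 281.0]]
```

```bash
cat > m7.py <<'E'
from h import *
c=bot.camera("side"); im=c["image"]
P,M,o=tool()
print("tcp",P.round(4),o["ft_force"].round(1),o["clock"])
# vertical scan across the plate's -y end: print grey-level map, 2px steps
h=cv2.cvtColor(cv2.GaussianBlur(im,(3,3),0),cv2.COLOR_BGR2HSV); g=cv2.cvtColor(im,cv2.COLOR_BGR2GRAY)
cls=np.where(h[...,1]>80,"#",np.where(g<60,"@",np.where(((h[...,0]>60)|(h[...,1]<14)),"o",".")))
for v in range(215,330,2): print(v,"".join(cls[v,250:410:2]))
E
python3 m7.py
```

```text
tcp [ 0.6186 -0.0365  0.1185] [10.8  0.2  9.6] 27.6
215 .....................................o@@@...@@@@@@@.@@oo..@.....................
217 ......................................@@@@...@@@....@@@ooo@@....................
219 ......................................@@@@...@@.....@@@@@@@@....................
221 .....................................@@@@@...@@....@@@@@@@@.....................
223 .....................................@@@@@...@@@@@@@@@@@@@@.....................
225 .....................................@@@@@...@@@@@..@@@@@@@.....................
227 .....................................@@@@@oo..@@@...@@@@@@@.....................
229 ...................................oo@###@oo...@@...@@@@@@@.....................
231 ..................................ooo@####.oo..@@...@@@@@@......................
233 ...........................oooo....oo.#####.oooo@..@@@@@@@......................
235 .............#######....ooooooo....oo.######.ooo@@@@@@@@@@......................
237 .............######..oooooooooo....oo.#######.oo@@@@@@@@@@......................
239 ............########.ooo
[... 3181 characters left out ...]
#####...............
315 .........................########################################...............
317 ..........................######################################................
319 ...........................####################################.................
321 ............................################################....................
323 .............................#############################......................
325 .............................###########################........................
327 ..............................########################..........................
329 ...............................#####################............................
```

The class map shows the cover's near end at (336,290)–(381,274), about 8° of tilt, so it pivots as intended. The arm has drifted 5 mm down the slope, so I pull it back up before the pins engage.

Call:
apply_moves([
  [0.15,0,-0.05,0],
  [0.15,0,-0.05,0],
  [0,0,0,0],
  [0,0,0,0],
  [0,0,0,0],
])

```text
clock: 28.02
eef_pos: [0.6165, -0.0365, 0.1222]
tool_rot: [0.009, 1.0, -0.0, 0.012]
ft_force: [17.2, -0.3, 9.3]
grip_width: 0.0613
grasp_force: 68.9
```

```bash
python3 m7.py | sed -n '1p;26,42p'
```

```text
tcp [ 0.6165 -0.0365  0.1222] [16.9 -0.1 10. ] 28.0667
263 ...........###################.ooooooooooooooo..ooooooooooooooo.................
265 ...........####################.oooooooooooooooooooooooooooooooo................
267 ...........#####################.oooooooooooooooooooooooooooooooo...............
269 ...........######################.oooooooooooooooooooooooooooooooo..............
271 ...........#######################.oooooooooooooooooooooooooooooooo.............
273 ...........########################.oooooooooooooooooooooooooooooo..............
275 ...........#########################.oooooooooooooo....oooooooo.................
277 ...........##########################.ooooooooooooo..##.oooo....................
279 ...........##########################.oooooooooooooo....o..##...................
281 ............##########################.oooooooooooooo....#####..................
283 .............##########################.ooooooooooooo.#########.................
285 ..............##########################.oooooooo....##########.................
287 ..............###########################.ooooo..##.############................
289 ...............###########################.oo..##################...............
291 ................###########################.######################..............
293 .................##################################################.............
295 ..................##################################################............
```

The tilt persists through grip friction, so I lift clear, shift while unloaded and lower again.

Call:
apply_moves([
  [-0.3,0,-0.4,0],
  [0,0,-0.4,0],
  [0,0,0,0],
  [0,0,0,0],
  [0,0,0,0],
])

```text
clock: 28.48
eef_pos: [0.6102, -0.0362, 0.1299]
tool_rot: [0.009, 1.0, 0.0, -0.002]
ft_force: [0.3, 0.1, -4.7]
grip_width: 0.0614
grasp_force: 67.5
```

```bash
python3 m7.py | sed -n '1p;15,40p'; python3 -c "
from h import *
go([.613,-.037,.12])"
```

```text
tcp [ 0.6104 -0.0363  0.1299] [ 0.2 -0.3 -5.3] 28.5333
241 ............########.ooooooooooooooo@########..o@@@o........................##..
243 ...........##########.oooooooooooooo.########..o@@@oo.....................####..
245 ...........###########.oooooooooooooo.#######..@@@@oooo.................#####...
247 ...........############.oooooooooooooo.######..@@@@ooooo..............#####.....
249 ..........##############.oooooooooooooo.#####..@@@ooooooo...........#####.......
251 ..........##############.ooooooooooooooo.####@..oooooooooo........#####.........
253 ..........###############.ooooooooooooooo.####@@.ooooooooo........###...........
255 ..........################.ooooooooooooooo@#####ooooooooooo.....................
257 ..........#################.ooooooooooooooo@###@oooooooooooo....................
259 ..........##################.ooooooooooooooo@##.oooooooooooooo..................
261 ...........##################.ooooooooooooooo..oooooooooooooooo.................
263 ...........###################.ooooooooooooooooooooooooooooooooo................
265 ...........##########
[... 559 characters left out ...]
..........
279 ...........##########################.oooooooooooooo....#####...................
281 ............##########################.ooooooooooooo..########..................
283 .............##########################.ooooooooo....##########.................
285 ..............#########################.oooooo..###..##########.................
287 ..............##########################.ooo..#####.############................
289 ...............##########################..######################...............
291 ................##################################################..............
tcp [ 0.6104 -0.0363  0.1299] yaw of tool y 88.98 steps [-0.13 -0.03  0.5 ] w 0.0617 t 28.5333
```

Only about 4° was kept. I tilt the cover further below the pins, pressing its uphill edge on the lower part of the face where nothing interferes.

Call:
apply_moves([
  [-0.5,0,-0.3,0],
  [-1,0,0,0],
  [-1,0,0,0],
  [-0.4,0,0,0],
  [0,0,0,0],
])

```text
clock: 28.95
eef_pos: [0.6711, -0.0374, 0.136]
tool_rot: [0.009, 1.0, 0.0, -0.001]
ft_force: [-0.5, 0.8, -4.8]
grip_width: 0.062
grasp_force: 67.5
```

Call:
apply_moves([
  [0,0,0.5,0],
  [0,0,0.5,0],
  [0,0,0.5,0],
  [0,0,0.2,0],
  [0,0,0,0],
])

```text
clock: 29.37
eef_pos: [0.668, -0.0373, 0.101]
tool_rot: [0.009, 1.0, 0.0, -0.003]
ft_force: [0.0, -0.7, -5.5]
grip_width: 0.0618
grasp_force: 67.4
```

Call:
apply_moves([
  [0,0,0.15,0],
  [0,0,0.15,0],
  [0,0,0.15,0],
  [0,0,0,0],
  [0,0,0,0],
])

```text
clock: 29.78
eef_pos: [0.6716, -0.0374, 0.0962]
tool_rot: [0.009, 1.0, -0.0, 0.002]
ft_force: [2.2, -0.0, -0.1]
grip_width: 0.0616
grasp_force: 67.9
```

Call:
apply_moves([
  [0,0,0.15,0],
  [0,0,0.15,0],
  [0,0,0.15,0],
  [0,0,0,0],
  [0,0,0,0],
])

```text
clock: 30.2
eef_pos: [0.6751, -0.0374, 0.0898]
tool_rot: [0.009, 1.0, -0.0, 0.006]
ft_force: [7.1, -0.6, 7.2]
grip_width: 0.0616
grasp_force: 69.2
```

Call:
apply_moves([
  [0,0,0.15,0],
  [0,0,0.15,0],
  [0,0,0.15,0],
  [0,0,0,0],
  [0,0,0,0],
])

```text
clock: 30.62
eef_pos: [0.6783, -0.0374, 0.0823]
tool_rot: [0.009, 1.0, -0.0, 0.009]
ft_force: [12.2, -0.4, 7.9]
grip_width: 0.0618
grasp_force: 70.9
```

```bash
python3 m7.py | sed -n '1p;15,50p'
```

```text
tcp [ 0.6782 -0.0375  0.0823] [12.6  0.3  7.9] 30.6667
241 ............##################..#..o.....oo....oo..######.....@@@@@@@@@.....##..
243 ...........#######################...o........o.o.@#######....@@@@@@@@@...####..
245 ...........########################.......o...oo..#########...@@@@@@....#####...
247 ...........########################..o....ooo.....##########...@@@@...#####.....
249 ..........##########################..o......o...@###########..@@@..#####.......
251 ..........###########################....o...o....@#########@.@@@@#####.........
253 ..........############################...oo...o....@########..@@@@###...........
255 ..........###########################....oo.oooo....@#######.o@@@...............
257 ..........###########################.......oo...o...#######..@@................
259 ..........##########################........ooo...o...######@...................
261 ...........#########################...........o.o.oo..######@...o..............
263 ...........########################............oo..o....#####....o..............
265 ...........##########
[... 1314 characters left out ...]
########............
297 ..................##################################################............
299 ...................################################################.............
301 ....................###############################################.............
303 .....................#############################################..............
305 .....................#############################################..............
307 ......................###########################################...............
309 .......................##########################################...............
311 ........................#########################################...............
```

Call:
apply_moves([
  [0,0,0.15,0],
  [0,0,0.15,0],
  [0,0,0.15,0],
  [0,0,0,0],
  [0,0,0,0],
])

```text
clock: 31.08
eef_pos: [0.6797, -0.0375, 0.0742]
tool_rot: [0.008, 1.0, -0.0, 0.011]
ft_force: [14.2, 0.3, 7.1]
grip_width: 0.0617
grasp_force: 73.1
```

Call:
apply_moves([
  [0,0,0.15,0],
  [0,0,0.15,0],
  [0,0,0,0],
  [0,0,0,0],
  [0,0,0,0],
])

```text
clock: 31.5
eef_pos: [0.6802, -0.0375, 0.0733]
tool_rot: [0.009, 1.0, -0.0, 0.013]
ft_force: [6.3, 2.0, 26.0]
grip_width: 0.0614
grasp_force: 76.4
```

```bash
python3 - <<'E'
from h import *
p,M,o=tool(); q=p-[.602,-.037,.08]; s,c=np.sin(.4363),np.cos(.4363)
print("s",q[0]*c-q[2]*s,"n",q[0]*s+q[2]*c,o["ft_force"],o["ft_torque"])
E
```

```text
s 0.07367842020418551 n 0.02700883283909199 [ 6.31296527  2.01131742 26.00366656] [-0.1173688  -0.8603504  -0.55076805]
```

The cover is now parallel to the face (n = 27 mm, which matches the grip height). I lift it clear and measure its tilt and offset from the side view.

Call:
apply_moves([
  [0,0,-0.5,0],
  [0,0,-1,0],
  [0,0,-1,0],
  [0,0,-1,0],
  [0,0,-0.5,0],
])

```text
clock: 31.92
eef_pos: [0.6703, -0.0374, 0.1434]
tool_rot: [0.009, 1.0, -0.0, 0.0]
ft_force: [0.7, 0.4, -3.8]
grip_width: 0.0615
grasp_force: 71.9
```

Call:
apply_moves([
  [0.5,0,0,0],
  [1,0,0,0],
  [1,0,0,0],
  [0.3,0,0,0],
  [0,0,0,0],
])

```text
clock: 32.33
eef_pos: [0.6115, -0.0363, 0.1406]
tool_rot: [0.009, 1.0, 0.0, -0.002]
ft_force: [0.1, 0.6, -4.8]
grip_width: 0.0615
grasp_force: 71.8
```

```bash
sed -i 's/(215,330,2)/(195,300,2)/' m7.py; python3 m7.py; python3 - <<'E'
from h import *
c=bot.camera("side"); p,M,o=tool()
for d in (18,22,25): 
    R=Rn.from_euler("y",d,degrees=True).as_matrix(); print(d,[[proj(c,p+R@np.array([x,y,-.0226])).round(0).tolist() for x in(-.052,.052)] for y in(-.08,)],"hole",proj(c,p+R@np.array([0,-.068,-.0226])).round(1))
E
```

```text
tcp [ 0.6133 -0.0364  0.141 ] [ 1.1  0.8 -4. ] 32.3833
195 ##################..............@@@@@@@@@@@@@@@@@@@o@..................#########
197 ##################...............@@@@@@@@@@@@@@@@@@oo......................#####
199 ...........######.................@@@@@@@@@@@@@@@@@oo..........................#
201 ...................................@@@@@@@@@@@@@@@@oo...........................
203 ...................................@@@@@..@@@@@@@@@@oo..........................
205 ...................................@@@@@...@@@@@@@@@@ooo.@@.....................
207 .....................................@@@@..@@@@@...@@@ooo@@.....................
209 .....................................@@@@...@@.....@@@@@@@@.....................
211 ....................................@@@@@...@@....o@@@@@@@@.....................
213 ....................................@@@@....@@..@@@@@@@@@@......................
215 ....................................@@@@....@@@@@@@@@@@@@@......................
217 ....................................@@@@.....@@@...@@@@@@@......................
219 .....................
[... 2930 characters left out ...]
###................
289 ...............##################################################...............
291 ................##################################################..............
293 .................##################################################.............
295 .................###################################################............
297 ..................##################################################............
299 ...................################################################.............
18 [[[335.0, 277.0], [381.0, 269.0]]] hole [354.7 268.8]
22 [[[335.0, 275.0], [380.0, 271.0]]] hole [354.  268.9]
25 [[[335.0, 274.0], [379.0, 273.0]]] hole [353.5 268.9]
```

```bash
cat > m8.py <<'E'
from h import *
p,M,o=tool(); R=Rn.from_euler("y",24,degrees=True).as_matrix()
print("tcp",p.round(4),o["ft_force"].round(1),o["clock"])
for n in("top","side"):
    c=bot.camera(n); h=cv2.cvtColor(c["image"],cv2.COLOR_BGR2HSV)[...,1].astype(float)
    K=c["camera_matrix"]@np.c_[c["R"],c["t"]]
    for y in(.068,-.068):
        X=p+R@np.array([0,y,-.0246]); u=proj(c,X); x0,y0=np.round(u).astype(int)-11
        w=h[y0:y0+23,x0:x0+23]; ww=np.clip(w-55,0,None); yy,xx=np.mgrid[y0:y0+23,x0:x0+23]
        print(n,y,"pred",u.round(1)); 
        for r in range(0,23): print("".join("%4d"%k for k in w[r,::1]))
E
python3 m8.py
```

```text
tcp [ 0.6144 -0.0364  0.1413] [-0.5 -0.2 -5. ] 32.4333
top 0.068 pred [304.4 233.8]
 153 157 155 134  70  18  16  18  18  15  16  34  57  85 109   0 102  85   0  44  48  47  45
 162 157 158 130  77  16  13  16  16  16  15  13  24  64   0 170  51 255 170  53  49  49  47
 157 154 157 138  73  16  13  13  15  16  16  18  17   9  20  26  36 191  64  46  46  48  44
 160 158 159 133  75  16  13  16  16  16  16  16  15  17  19   8  22  27  12  39  51  47  47
 162 157 154 137  74  19  16  16  16  16  16  18  16  17  17  18  18  10  23  34  42  48  46
 158 155 154 135  71  19  13  16  16  16  19  19  13  13  14  16  14  16  14  27  45  48  49
 158 153 154 138  73  16  11  18  12  15  14  14  14  17  14  16  16  15  19  33  47  51  46
 158 157 156 130  70  16  11  26  35  34  37  34  34  34  37  22  16  16  19  36  46  47  47
 157 154 156 120  60  16  21  71 118 120 116 118 115 110 112  61  16  16  24  43  48  46  43
 161 154 156 118  60  14  20  98 154 154 150 145 111 114 129  86  21  19  27  43  47  46  47
 158 154 151 125  56  13  21  97 157 160 145 104  53  59 104  78  21  19  29  44  50  
[... 6930 characters left out ...]
1  20  24  21  21  26  39  51  59  65  78  84  92
  18  17  17  18  18  18  21  26  28  33  36  42  48  53  60  83 101 117 125 132 134 139 143
  15  15  13  15  24  36  51  67  79  91 101 107 115 120 129 137 151 154 158 157 159 161 162
  15  10   8   9  21  39  77 116 139 143 150 152 153 159 162 166 163 169 166 166 164 164 166
  15   9   7   7  14  25  53 102 149 169 169 166 166 171 171 167 169 168 165 164 165 165 164
  15  12   8   6   8  15  29  63 121 163 166 156 151 158 164 170 167 169 167 166 164 163 166
  18  16  12  10   8  10  18  38  86 136 146 124 112 123 154 168 171 168 166 166 165 165 165
  18  20  15  12  10   8  15  27  54  93  97  75  66  89 133 164 169 167 169 167 168 165 166
```

The hole centroids (top (304,234), side (352,270) and (310,225)) match prediction for 24° tilt within a pixel. I move to 25 mm off the face on its normal, then go in along it.

Call:
apply_moves([
  [-0.47,0,0,0],
  [0,0,0.4,0],
  [0,0,0.3,0],
  [0,0,0,0],
  [0,0,0,0],
])

```text
clock: 32.95
eef_pos: [0.6225, -0.0364, 0.1262]
tool_rot: [0.009, 1.0, 0.0, -0.002]
ft_force: [0.2, 0.4, -4.7]
grip_width: 0.0618
grasp_force: 71.8
```

```bash
cat > m9.py <<'E'
from h import *
p,M,o=tool(); q=p-[.602,-.037,.08]; s,c=np.sin(.4363),np.cos(.4363)
print("tcp",p.round(4),"s %.4f y %.4f n-off %.4f"%(q[0]*c-q[2]*s,q[1],q[0]*s+q[2]*c-.0266),o["ft_force"].round(1),o["clock"])
E
python3 m9.py
```

```text
tcp [ 0.6225 -0.0364  0.1262] s -0.0009 y 0.0006 n-off 0.0239 [ 0.2  0.4 -4.7] 32.95
```

Call:
apply_moves([
  [0.1,0,0.2,0],
  [0.1,0,0.2,0],
  [0.05,0,0.1,0],
  [0,0,0,0],
  [0,0,0,0],
])

```text
clock: 33.37
eef_pos: [0.6184, -0.0364, 0.1177]
tool_rot: [0.009, 1.0, 0.0, -0.0]
ft_force: [-0.4, 0.9, -4.6]
grip_width: 0.0617
grasp_force: 71.8
```

```bash
python3 m9.py
```

```text
tcp [ 0.6184 -0.0364  0.1177] s -0.0011 y 0.0006 n-off 0.0145 [-0.4  0.9 -4.6] 33.3667
```

Call:
apply_moves([
  [0,0,0.1,0],
  [0.05,0,0.1,0],
  [0.05,0,0.1,0],
  [0,0,0,0],
  [0,0,0,0],
])

```text
clock: 33.78
eef_pos: [0.6165, -0.0364, 0.1115]
tool_rot: [0.009, 1.0, 0.0, -0.0]
ft_force: [0.1, 0.1, -4.8]
grip_width: 0.0617
grasp_force: 71.8
```

```bash
python3 m9.py
```

```text
tcp [ 0.6165 -0.0364  0.1115] s -0.0002 y 0.0006 n-off 0.0081 [ 0.1  0.1 -4.8] 33.7833
```

The pins are about 6 mm into the holes with no force. I go on to the face.

Call:
apply_moves([
  [0.05,0,0.1,0],
  [0.05,0,0.1,0],
  [0.05,0,0.1,0],
  [0,0,0,0],
  [0,0,0,0],
])

```text
clock: 34.2
eef_pos: [0.616, -0.0364, 0.1074]
tool_rot: [0.009, 1.0, -0.0, 0.003]
ft_force: [5.8, 0.2, 0.4]
grip_width: 0.0618
grasp_force: 72.4
```

Call:
apply_moves([
  [0.03,0,0.1,0],
  [0,0,0,0],
  [0,0,0,0],
  [0,0,0,0],
  [0,0,0,0],
])

```text
clock: 34.62
eef_pos: [0.6163, -0.0364, 0.1062]
tool_rot: [0.009, 1.0, -0.0, 0.004]
ft_force: [5.7, 0.9, 3.0]
grip_width: 0.0615
grasp_force: 72.6
```

```bash
python3 m9.py
```

```text
tcp [ 0.6163 -0.0364  0.1062] s 0.0019 y 0.0006 n-off 0.0032 [5.7 0.9 3. ] 34.6167
```

Call:
apply_moves([
  [0.05,0,0.1,0],
  [0.05,0,0.1,0],
  [0,0,0.1,0],
  [0,0,0,0],
  [0,0,0,0],
])

```text
clock: 35.03
eef_pos: [0.6172, -0.0364, 0.1028]
tool_rot: [0.009, 1.0, -0.0, 0.007]
ft_force: [8.7, 0.9, 9.1]
grip_width: 0.0615
grasp_force: 73.2
```

```bash
python3 m9.py
```

```text
tcp [ 0.6172 -0.0364  0.1028] s 0.0041 y 0.0006 n-off 0.0005 [8.7 0.9 9.1] 35.0333
```

Call:
apply_moves([
  [0,0,0.1,0],
  [0,0,0,0],
  [0,0,0,0],
  [0,0,0,0],
  [0,0,0,0],
])

```text
clock: 35.45
eef_pos: [0.6173, -0.0364, 0.1028]
tool_rot: [0.009, 1.0, -0.0, 0.008]
ft_force: [4.3, 1.4, 17.5]
grip_width: 0.0616
grasp_force: 74.1
```

Call:
apply_moves([
  [0,0,-0.3,0],
  [0,0,0,0],
  [0,0,0,0],
  [0,0,0,0],
  [0,0,0,0],
], claw=0.1)

```text
clock: 35.87
eef_pos: [0.6099, -0.0363, 0.1006]
tool_rot: [0.009, 1.0, 0.0, -0.001]
ft_force: [-0.6, -0.0, 0.6]
grip_width: 0.0775
grasp_force: 0.0
```

Call:
apply_moves([
  [0,0,-0.3,0],
  [0,0,-0.5,0],
  [0,0,-1,0],
  [0,0,-1,0],
  [0,0,-1,0],
])

```text
clock: 36.28
eef_pos: [0.611, -0.0363, 0.1791]
tool_rot: [0.009, 1.0, 0.0, -0.0]
ft_force: [-0.5, 0.3, -0.1]
grip_width: 0.0768
grasp_force: 0.0
```

Call:
apply_moves([
  [0,-0.5,-1,0],
  [0,-1,0,0],
  [0,-1,0,0],
  [0,-1,0,0],
  [0,-1,0,0],
])

```text
clock: 36.7
eef_pos: [0.6096, -0.1271, 0.199]
tool_rot: [0.009, 1.0, -0.0, 0.001]
ft_force: [-0.1, -0.3, -0.6]
grip_width: 0.077
grasp_force: 0.0
```

Call:
apply_moves([
  [0,-1,0,0],
  [0,-1,0,0],
  [0,-1,0,0],
  [0,-1,0,0],
  [0,-0.5,0,0],
])

```text
clock: 37.12
eef_pos: [0.6077, -0.2187, 0.1984]
tool_rot: [0.01, 1.0, -0.0, 0.0]
ft_force: [0.2, 1.1, 0.6]
grip_width: 0.0768
grasp_force: 0.0
```

```bash
cat > m10.py <<'E'
from h import *
f=np.array([.602,-.037,.08]); R=Rn.from_euler("y",25,degrees=True)*Rn.from_euler("z",-.8,degrees=True); R=R.as_matrix()
for n in("top","side"):
    c=bot.camera(n); h=cv2.cvtColor(c["image"],cv2.COLOR_BGR2HSV)
    print(n,"bar ends top",[proj(c,f+R@np.array([0,y,.04])).round(1).tolist() for y in(.032,-.032)],"corners",[proj(c,f+R@np.array([a*.052,b*.08,.004])).round(1).tolist() for a in(-1,1) for b in(1,-1)],"pin tips",[proj(c,f+R@np.array([0,y,.014])).round(1).tolist() for y in(.068,-.068)])
    x0,y0,w,hh=(280,195,130,100) if n=="top" else (255,215,150,110)
    S=h[y0:y0+hh,x0:x0+w]; 
    for r in range(0,hh,2): print("%d "%(y0+r)+"".join("#" if (s>90 and v>48) else "@" if v<48 else "." for _,s,v in S[r,::1 if n=="top" else 1]))
E
python3 m10.py
```

```text
top bar ends top [[326.1, 224.9], [364.3, 224.6]] corners [[297.9, 262.6], [393.1, 262.1], [299.2, 212.7], [388.0, 212.0]] pin tips [[305.2, 233.6], [384.2, 233.0]]
195 ..................................................................................................................................
197 ..................................................................................................................................
199 ..................................................................................................................................
201 ..................................................................................................................................
203 ..................................................................................................................................
205 ..................................................................................................................................
207 .........................................................................................................................
[... 13805 characters left out ...]
######################################################..........................
317 ...............................................############################################################################...........................
319 .................................................######################################################################...............................
321 ..................................................#################################################################...................................
323 ....................................................###########################################################.......................................
```

The cover's outline in both views matches the seated, flat pose within about 1 px. Pins show in the holes and the gripper is clear, so I hand the job in.

```bash
python3 -c "
from workcell import bot
print(bot.job_done())"
```

```text
the job is handed in; nothing more can be done
None
```

The mandrel lies released in the well, the cover is seated flat over both pins with its grip outwards (outline within about 1 px of the expected pose in both fixed views), and the job was handed in at about 37 s; the hand-in call returned no verdict.

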